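# Set out the reference parts for their temperature soak

### The arm

A 6-joint arm with a two-finger parallel gripper is mounted at the origin on the work surface. World frame = base frame: x ahead of the robot, y to its left, z up, the work surface at z = 0. Lengths are in m, angles in degrees, forces in N, time in s.
With the tool pointing down it reaches from about 0.375 to 0.975 m from the base axis. Payload 3.8 kg.
Tool frame: the origin (TCP) lies where the fingers leave the gripper's body, on its centre line; the fingertips stand 73 mm ahead of it and the grasp point (between the pads) lies 54 mm ahead of it (robot.tcp_to_grasp is the distance from the TCP to the grasp point, in m); z points along the fingers, y is the line along which they close (so a half turn about z gives the same grasp; the last joint's range is limited). The gripper opens to 85 mm and grips with 20 to 120 N. Pads are 22 mm wide; open, the fingers measure 114 mm over their backs; the gripper's body (76 mm by 85 mm) begins 54 mm behind the grasp point. The pads swing forward as they close: fully open they stand 13 mm farther back than shut.
Start: joints at [72.829, 15.12, 91.902, -0, 72.978, -2.114], TCP at [0.175, 0.652, 0.304] pointing down, gripper open.
Joint ranges: [-150.88, 150.88], [-54.13, 125.18], [17.81, 147.31], [-75.09, 255.09], [0, 152.58], [-146.25, 146.25]. Speed limits (degrees/s): [147.25, 147.25, 180, 180, 180, 180].

### API

Orientations are given as a 3x3 rotation matrix whose columns are the frame's x, y, z axes.
In Python, from plant import telemetry, grab_frame, robot gives the robot as it stands. The module is installed in compiled form; this text tells all that it offers.
- The arm moves only by the tool move_arm, never from a script. Its arguments are lists of equal length, an entry for each row: "gripper": the closure, from 0 (fully open) to 1 (shut); "slide": the shift along the world's x, y, z in units of 30 mm (1.0 is 30 mm), a list of three; "rotation": the turn, a rotation vector about the world's x, y, z in degrees, a list of three. In form: {"gripper": [gripper, ...], "slide": [[dx, dy, dz], ...], "rotation": [[wx, wy, wz], ...]}. A call has 1 to 20 rows; each row shifts and turns the commanded pose from where the row before left it; what a row does not reach is not made up. A row lasts 1/10 s, in which the tool goes at most 50 mm and 8.59 degrees, less where a joint would pass 70% of its speed; a pose out of reach is approached as far as the arm can. A call is refused whole if a number of a shift passes 1 or a number of a turn 8.59, either way. A call with a gripper value outside its range is refused whole. The fingers move at their own pace and stop on an object; the grip force is fixed at half the most. Time passes only in rows, so rows that do not move let the fingers close. It gives the time, the measured TCP pose, the force, the opening and the grip force at its end, in the units of the state.
- telemetry.read_state(): the state, without advancing time (a new reading comes with each control period).
- grab_frame(name): name is "scene" or "top" or "wrist"; returns a dict with "pixels" (400x640x3 uint8, red, green, blue), "depth" (400x640 float32, m along the optical axis (not along the pixel's ray), 0 where there is no reading), "fov_y" (degrees; the focal length in pixels is half the picture's height over the tangent of half this angle, whatever the lens; pixels are square), "cx", "cy" (the principal point, pixels), "view" (4x4, takes a point from world to camera coordinates); the wrist camera has in their place "T_tool_cam" (4x4, takes a point from camera to tool coordinates, whose origin is the TCP and whose axes are the flange's). Camera axes: x right, y up, looking along -z (the intrinsics and any distortion apply to the point x, -y, -z); pixel columns grow to the right and rows downward; lengths in m; the calibration is good to about 2 mm. A picture is of the moment at which its call begins: read the wrist's pose just before it.
- robot.close_job(): hands the job in; it is judged then, once.
The state is a dict: "t": time; "joints": joint angles; "qvel": joint speeds; "tau": joint torques, N m; "ee_pos": TCP position; "eef_rot": TCP orientation; "ft_force": force on the tool from outside, world axes, zero at the start; "torque": the same for the moment, N m; "gripper_width": finger opening in m; "grip_force": force on a finger pad.
Only numpy, scipy, OpenCV 4.12 (cv2) and the standard library are available. Lean on these libraries where they do the work, as an engineer would, in place of code of your own. Each camera call takes 0.05 s, during which the arm holds its last target. There are 200 camera calls.

### The job

Set the reference parts out to soak: lift the temperature pot by its handle off the plinth and set it upright on the round cork mat, wholly on the mat; lay the ring gauge flat in the middle of the freed plinth; and stand every post that lies in the deep bin upright on its square foot on the bin floor, tipping it up inside the bin without lifting its foot out over the rim. Only when all of that is done, throw the switch lever fully over to start the blower; leave everything standing free and do not disturb the sphere stand or the stylus rack.

Things in the scene. Friction and masses are not known exactly. Their poses are not given: they have to be found in the camera images.
- bin: Grey plastic deep open bin fixed to the granite table. Inside 340 (its x) x 310 mm (its y), walls and floor 6 mm thick, outside 352 x 322 mm, rim 105 mm above the table. Origin: centre of its underside (on the table; the inner floor is 6 mm above it); x, y along the walls, z up.
- post0: Loose steel post 185 mm long, 0.3 kg; None = absent. From the foot: square plate 46x46x16 mm (heavy end); round stem 20 mm thick, 134 mm long; square shoulder 46x46x12 mm; white ball 26 mm. Origin on the axis 92 mm from the foot face; x along it, foot to head. Starts lying in the bin, its axis 29 mm above the table. Let go on its foot leaning under 15 degrees it rocks upright.
- post0_foot (a point): Centre of the flat face of that post's square foot plate.
- post0_head (a point): Top of the white ball at that post's head end, 185 mm from the foot face.
- post1: Loose steel post 185 mm long, 0.3 kg; None = absent. From the foot: square plate 46x46x16 mm (heavy end); round stem 20 mm thick, 134 mm long; square shoulder 46x46x12 mm; white ball 26 mm. Origin on the axis 92 mm from the foot face; x along it, foot to head. Starts lying in the bin, its axis 29 mm above the table. Let go on its foot leaning under 15 degrees it rocks upright.
- post1_foot (a point): Centre of the flat face of that post's square foot plate.
- post1_head (a point): Top of the white ball at that post's head end, 185 mm from the foot face.
- post2: Loose steel post 185 mm long, 0.3 kg; None = absent. From the foot: square plate 46x46x16 mm (heavy end); round stem 20 mm thick, 134 mm long; square shoulder 46x46x12 mm; white ball 26 mm. Origin on the axis 92 mm from the foot face; x along it, foot to head. Starts lying in the bin, its axis 29 mm above the table. Let go on its foot leaning under 15 degrees it rocks upright.
- post2_foot (a point): Centre of the flat face of that post's square foot plate.
- post2_head (a point): Top of the white ball at that post's head end, 185 mm from the foot face.
- pot: Closed round steel pot, 72 mm in diameter, 80 mm high, about 0.5 kg, starts on the plinth. Black bridge handle: level bar along the pot's x, 70 mm long, 14x14 mm in section, centre 135 mm above the underside, on a leg at each end (54 mm clear between the legs, 48 mm between lid and bar). Origin: centre of its underside; z up.
- pot_handle (a point): Centre of the pot's handle bar; axes as the pot's (bar along x).
- plinth: Fixed round aluminium plinth, 140 mm across its flat top and 50 mm high, on which the pot starts. Origin: centre of its underside.
- mat: Fixed flat round cork mat, 120 mm in diameter, 4 mm thick, lying on the table. Origin: centre of its underside.
- blower: Fixed white blower box, 130 (x) x 110 (y) x 40 mm high, with the switch lever on top. Origin: centre of its underside; x is the direction in which the lever is thrown to switch on.
- switch (a joint): Switch lever on top of the blower, in rad: 0 = off, leaning to the blower's -x; 1.0 = on, leaning to its +x, at the stop. It is 50 mm long to the centre of its 26 mm ball knob, pivots on a level axis 62 mm above the table over the blower's centre, and leans (value - 0.5) rad from vertical. Stays where left; under 3 N at the knob moves it.
- switch_tip (a point): Centre of the ball knob at the switch lever's end.
- ring_gauge: Loose plain steel ring gauge, 84 mm outside, 64 mm inside (wall 10 mm), 25 mm high, about 0.35 kg, starts lying flat on the table. Origin: on its axis, at its underside; z along the axis.
- sphere_stand: Bystander: loose steel reference sphere on a tapered stem with a 64 mm round foot, 128 mm high, on the table. Origin: centre of its underside.
- stylus_rack: Bystander: loose black stylus rack, a bar 50 (x) x 110 (y) x 20 mm high with a row of five short steel styli standing on it, 45 mm high in all, on the table. Origin: centre of its underside.
Mind the look-alikes: they are no part of the job. Leave any purple or yellow look-alike of the post2 alone.

How it is judged:
By the outcome, as a careful person would: the job done as asked, in the order asked, and still so for the second after the job is handed in, with the robot touching nothing.
Of post0, post1, post2 only 2 to 3 are there at a start; the rules pass over those that are not, and their reading is None.
At some moment in a run one of ring_gauge may be knocked a few centimetres aside while the robot is not near it.
Once in a run the grip may slacken for a moment while it holds something.
It also fails if it takes over 210 s, if anything falls off the work surface, if the arm or the gripper's body presses on something with over 40 N, if the wrist force passes 120 N, or if a joint passes its speed limit or range.

## Working session

There is one attempt and no reset: what is moved stays moved. The work goes in short steps, Python scripts to look and compute and a tool call to move; the robot and the scene stay as the last step left them, time stands still between calls to the robot, and variables do not carry over. Pictures are saved under pics/ and viewed, at most 14 in all, crops included, and the job is handed in when it is done.

Besides the shell and the picture viewer there is one more tool, called after "Emit:" by a JSON object that holds its "fn" and its "kwargs", one argument or row to a line. move_arm: Moves the arm, as the interface text tells. Its arguments: {"type":"object","properties":{"gripper":{"type":"array","items":{"type":"number"}},"slide":{"type":"array","items":{"type":"array","items":{"type":"number"}}},"rotation":{"type":"array","items":{"type":"array","items":{"type":"number"}}}},"required":["gripper","slide","rotation"]}

```bash
mkdir -p pics; cat > h.py <<'E'
import numpy as np, cv2
from plant import telemetry, grab_frame, robot
def shot(n):
    s=telemetry.read_state(); f=grab_frame(n); f['s']=s
    f['f']=200/np.tan(np.radians(f['fov_y']/2))
    if n=='wrist':
        T=np.eye(4);T[:3,:3]=np.array(s['eef_rot']);T[:3,3]=s['ee_pos'];f['c2w']=T@f['T_tool_cam']
    else: f['c2w']=np.linalg.inv(f['view'])
    return f
def save(f,name,crop=None,sc=1):
    p=f['pixels']
    if crop: p=p[crop[1]:crop[3],crop[0]:crop[2]]
    p=cv2.resize(p,None,fx=sc,fy=sc,interpolation=cv2.INTER_CUBIC)
    cv2.imwrite('pics/'+name,cv2.cvtColor(p,cv2.COLOR_RGB2BGR))
def ray(f,u,v):
    d=np.array([(u-f['cx'])/f['f'],-(v-f['cy'])/f['f'],-1.])
    return f['c2w'][:3,3],f['c2w'][:3,:3]@d
def onz(f,u,v,z):
    o,d=ray(f,u,v); return o+d*(z-o[2])/d[2]
def cloud(f):
    v,u=np.mgrid[0:400,0:640]; z=f['depth']
    P=np.stack([(u-f['cx'])/f['f']*z,-(v-f['cy'])/f['f']*z,-z],-1)
    return P@f['c2w'][:3,:3].T+f['c2w'][:3,3]
E
python3 - <<'E'
from h import *
for n in ('scene','top','wrist'):
    f=shot(n); save(f,n+'0.png'); print(n,[k for k in f],f['fov_y'],f['cx'],f['cy'],f['c2w'].round(3).tolist(),(f['depth']>0).mean(), f.get('distortion'))
    np.savez('/tmp/'+n+'.npz',**{k:f[k] for k in('pixels','depth','c2w','f','cx','cy')})
print({k:np.round(v,4).tolist() for k,v in f['s'].items()})
E
```

```text
scene ['pixels', 'depth', 'fov_y', 'cx', 'cy', 'view', 's', 'f', 'c2w'] 48.45078473791056 321.1665917041937 200.50214532902893 [[-0.461, -0.597, 0.657, 1.294], [0.887, -0.295, 0.354, 0.476], [-0.017, 0.746, 0.666, 1.014], [0.0, 0.0, 0.0, 1.0]] 0.99207421875 None
top ['pixels', 'depth', 'fov_y', 'cx', 'cy', 'view', 's', 'f', 'c2w'] 48.15077882150917 320.62425392152403 194.97971794994683 [[0.016, 0.984, -0.177, 0.213], [-1.0, 0.017, 0.002, -0.011], [0.005, 0.177, 0.984, 1.455], [0.0, 0.0, 0.0, 1.0]] 0.99614453125 None
wrist ['pixels', 'depth', 'fov_y', 'cx', 'cy', 'T_tool_cam', 's', 'f', 'c2w'] 70.91192947864631 315.64674845339573 198.9011015315994 [[0.26, -0.919, -0.297, 0.1], [0.966, 0.246, 0.083, 0.672], [-0.003, -0.308, 0.951, 0.373], [0.0, 0.0, 0.0, 1.0]] 0.99586328125 None
{'t': 0.1, 'joints': [72.8291, 15.1673, 91.9751, 0.0002, 72.9797, -2.1138], 'qvel': [-0.0111, -0.0652, -0.2458, -0.0393, -0.0371, 0.028], 'tau': [-0.0002, -51.6718, -36.8584, -0.0001, 0.0065, 0.0], 'ee_pos': [0.1752, 0.6513, 0.3026], 'eef_rot': [[-0.9657, 0.2598, -0.0006], [0.2598, 0.9657, -0.002], [0.0001, -0.0021, -1.0]], 'ft_force': [0.3549, -0.1528, -0.7389], 'torque': [0.071, 0.0028, 0.0372], 'grip_force': 0.0, 'gripper_width': 0.0856}
```

View pics/top0.png

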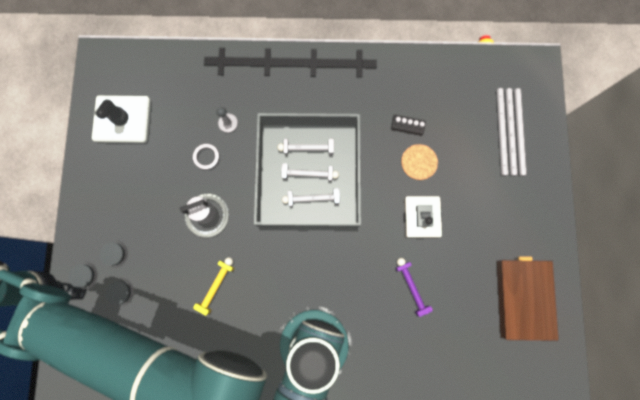

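View pics/scene0.png

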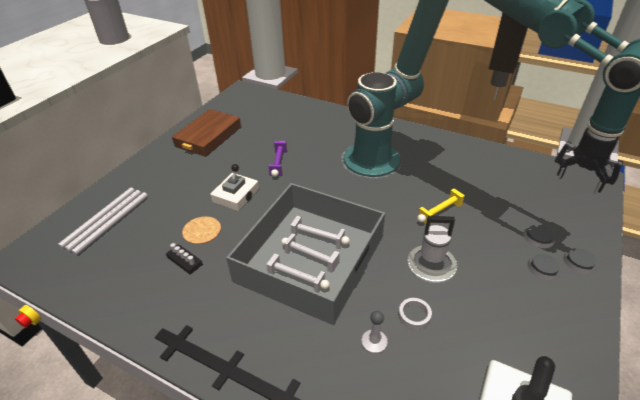

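The top view shows the bin at (308,170) with three posts at rows 146, 172 and 198. The pot and plinth are at (206,215), the ring at (205,156), the sphere stand at (227,121), the mat at (420,161), the rack at (408,124) and the blower at (423,216). The look-alikes are purple (413,290) and yellow (213,285). The scene view agrees with all of this.

```bash
cat > m.py <<'E'
from h import *
F={}
for n in ('scene','top'):
    d=np.load('/tmp/'+n+'.npz'); F[n]={k:d[k] for k in d.files}; F[n]['f']=float(d['f'])
E
python3 - <<'E'
from m import *
C={n:cloud(F[n]) for n in F}
for n in F: 
    z=C[n][...,2]; t=z[np.abs(z)<.03]; print(n,'table z',np.median(t).round(4),t.std().round(4))
T=C['top']; S=C['scene']; hsT=cv2.cvtColor(F['top']['pixels'],cv2.COLOR_RGB2HSV);hsS=cv2.cvtColor(F['scene']['pixels'],cv2.COLOR_RGB2HSV)
def comps(m,P,name,box=None,mn=15):
    m=m.astype(np.uint8)
    if box: k=np.zeros_like(m);k[box[1]:box[3],box[0]:box[2]]=1;m=m&k
    n,l,st,c=cv2.connectedComponentsWithStats(m)
    for i in range(1,n):
        if st[i,4]<mn: continue
        q=P[l==i]; r=cv2.minAreaRect((q[:,:2]*1000).astype(np.float32))
        print(name,'px',c[i].round(0),st[i,4],'mean',q.mean(0).round(3),'rect',np.round(r[0],0),np.round(r[1],0),round(r[2],1),'z',np.percentile(q[:,2],[5,50,95]).round(3))
orange=lambda h:(h[...,0]>5)&(h[...,0]<20)&(h[...,1]>110)&(h[...,2]>120)
comps(orange(hsT),T,'mat T',(395,140,445,185)); comps(orange(hsS),S,'mat S',(175,205,230,250))
for P,n,b in((T,'T',(250,110,365,230)),(S,'S',(225,180,390,315))):
    comps((P[...,2]>.085)&(P[...,2]<.12),P,'rim '+n,b,100)
comps((T[...,2]>.03)&(T[...,2]<.05),T,'blower T',(395,190,450,245)); comps((S[...,2]>.03)&(S[...,2]<.045),S,'blower S',(205,165,265,215))
comps(T[...,2]>.075,T,'lever T',(395,190,450,245),5); comps(S[...,2]>.075,S,'lever S',(205,155,265,215),5)
comps((T[...,2]>.012)&(T[...,2]<.035),T,'ring T',(185,138,222,172)); comps((S[...,2]>.012)&(S[...,2]<.035),S,'ring S',(390,290,440,330))
comps((T[...,2]>.165),T,'bar T',(170,190,235,240),5); comps((S[...,2]>.165),S,'bar S',(400,205,470,285),5)
comps((T[...,2]>.04)&(T[...,2]<.06),T,'plinth T',(170,185,235,240)); comps((S[...,2]>.04)&(S[...,2]<.06),S,'plinth S',(400,225,470,285))
comps((T[...,2]>.022)&(T[...,2]<.07),T,'post T',(268,130,350,215)); comps((S[...,2]>.022)&(S[...,2]<.07),S,'post S',(260,210,355,300))
comps((T[...,2]>.01),T,'stand T',(212,100,242,137)); comps(T[...,2]>.01,T,'rack T',(380,105,435,140))
save(F['top'],'bin.png',(175,100,455,250),2.8)
E
```

```text
scene table z 0.0008 0.007
top table z 0.0009 0.0056
mat T px [415. 153.] 55 mean [ 0.623 -0.328  0.005] rect [ 623. -327.] [21. 64.] 27.4 z [-0.001  0.006  0.01 ]
mat T px [430. 159.] 90 mean [ 0.598 -0.372  0.021] rect [ 408. -212.] [ 54. 557.] 49.7 z [-0.     0.005  0.01 ]
mat T px [406. 169.] 33 mean [ 0.568 -0.297  0.004] rect [ 569. -297.] [76. 19.] 30.9 z [-0.002  0.005  0.01 ]
mat T px [429. 173.] 15 mean [ 0.553 -0.374  0.005] rect [ 555. -373.] [12. 26.] 45.5 z [0.002 0.006 0.008]
mat S px [201. 230.] 796 mean [ 0.598 -0.335  0.01 ] rect [901.  61.] [1137.  119.] 52.5 z [0.    0.004 0.008]
rim T px [306. 163.] 1322 mean [0.558 0.033 0.102] rect [543.  28.] [355. 329.] 0.5 z [0.088 0.104 0.11 ]
rim S px [306. 243.] 2283 mean [0.557 0.03  0.099] rect [539.  30.] [359. 329.] 0.4 z [0.087 0.1   0.107]
blower T px [422. 216.] 1051 mean [ 0.404 -0.338  0.04 ] rect [ 406. -342.] [130. 117.] 1.1 z [0.035 0.04  0.045]
blower S px [234. 191.] 563 mean [ 0.42  -0.328  0.039] rect [ 404. -339.] [138. 116.] 1.7 z [0.032 0.04  0.043]
lever T px [428. 218.] 78 mean [ 0.387 -0.337  0.123] 
[... 1391 characters left out ...]
] rect [368.  20.] [146.  11.] 89.3 z [0.024 0.04  0.064]
post S px [315. 242.] 1084 mean [0.505 0.026 0.039] rect [502.  23.] [139. 185.] 2.0 z [0.026 0.038 0.053]
post S px [298. 273.] 642 mean [0.632 0.038 0.04 ] rect [627.  41.] [ 51. 185.] 0.8 z [0.027 0.038 0.053]
post S px [348. 288.] 127 mean [0.623 0.19  0.048] rect [628. 190.] [93.  3.] 1.3 z [0.025 0.05  0.068]
post S px [279. 292.] 388 mean [0.715 0.031 0.049] rect [715.  44.] [  6. 153.] 0.5 z [0.027 0.051 0.069]
stand T px [226. 120.] 342 mean [0.709 0.299 0.058] rect [501. 153.] [660.  61.] 35.0 z [0.012 0.021 0.126]
rack T px [408. 124.] 497 mean [ 0.712 -0.3    0.037] rect [ 471. -191.] [116. 619.] 65.6 z [0.015 0.022 0.048]
```

View pics/bin.png

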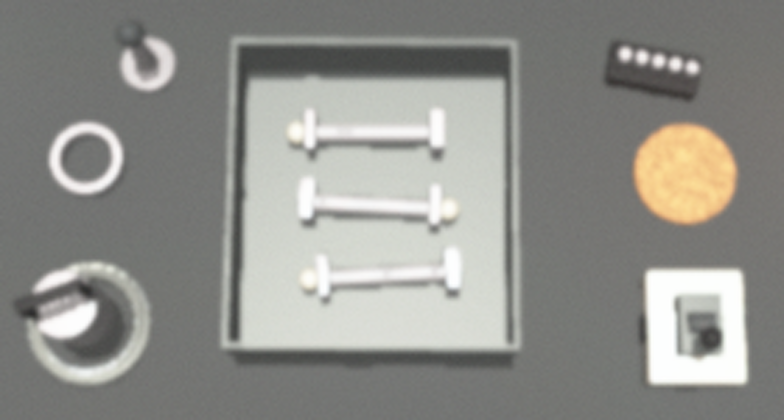

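The crop shows three grey posts, which are the only ones in the bin. The upper one (368,132) and the lower one (385,275) have their heads to the left (+y); the middle one (378,207) has its head to the right (-y). The purple and yellow posts are outside the bin and will be left alone. The pot's black bar is at about (55,298), the ring at (86,157), and the lever knob at (705,337), leaning to -x. Next I'll get the precise numbers.

```bash
cat > meas.py <<'E'
from h import *
def circ(xy):
    from scipy.optimize import least_squares
    r=least_squares(lambda p:np.hypot(xy[:,0]-p[0],xy[:,1]-p[1])-p[2],[*xy.mean(0),.05],loss='soft_l1',f_scale=.002).x
    return r.round(4)
def sel(P,c,r,z0,z1):
    return (np.hypot(P[...,0]-c[0],P[...,1]-c[1])<r)&(P[...,2]>z0)&(P[...,2]<z1)
def edgecirc(f,mask,z):
    c,_=cv2.findContours(mask.astype(np.uint8),cv2.RETR_EXTERNAL,cv2.CHAIN_APPROX_NONE)
    c=max(c,key=cv2.contourArea)[:,0,:]
    return circ(np.array([onz(f,u,v,z)[:2] for u,v in c]))
E
python3 - <<'E'
from m import *; from meas import *
for n in F:
    f=F[n];P=cloud(f);px=f['pixels'].astype(int);hs=cv2.cvtColor(f['pixels'],cv2.COLOR_RGB2HSV);dark=px.sum(-1)<180
    m=(px[...,0]-px[...,2]>50)&sel(P,(.597,-.335),.09,-.02,.03)
    print(n,'mat',edgecirc(f,m,.004))
    m=sel(P,(.41,.35),.08,.17,.205); q=P[m]; r=cv2.minAreaRect((q[:,:2]*1000).astype(np.float32)); print(n,'bar',m.sum(),q.mean(0).round(4),np.round(r,1).tolist() if 0 else r,'top z',np.percentile(q[:,2],[50,90,97]).round(4))
    m=sel(P,(.42,.355),.1,.042,.056); print(n,'plinth',circ(P[m][:,:2]) if m.sum()>10 else None, cv2.minEnclosingCircle(P[m][:,:2].astype(np.float32)), np.median(P[m][:,2]))
    m=sel(P,(.595,.368),.06,.015,.035); print(n,'ring',circ(P[m][:,:2]),edgecirc(f,m,.025))
    m=sel(P,(.39,-.335),.06,.095,.13);q=P[m]; print(n,'knob',m.sum(),np.median(q,0).round(4),q.min(0).round(3),q.max(0).round(3))
    for x in (.63,.541,.46):
        m=(abs(P[...,0]-x)<.042)&(abs(P[...,1]-.03)<.12)&(P[...,2]>.03)&(P[...,2]<.065);q=P[m];xy=q[:,:2]
        e=np.percentile(xy[:,1],[.5,99.5]); hi=q[q[:,2]>.047]
        L=hi[hi[:,1]<.03];R=hi[hi[:,1]>.03]
        print(n,'post',x,'y',e.round(4),'low plate',L.mean(0).round(4) if len(L) else 0,len(L),'high plate',R.mean(0).round(4) if len(R) else 0,len(R))
    m=sel(P,(.7,.29),.06,.1,.14); print(n,'sphere',np.median(P[m],0).round(3))
    m=(P[...,2]>.1)&(P[...,2]<.11)&(abs(P[...,0]-.543)<.2)&(abs(P[...,1]-.03)<.18); print(n,'bin x,y ext',np.percentile(P[m][:,0],[1,99]).round(3),np.percentile(P[m][:,1],[1,99]).round(3))
E
```

```text
scene mat [ 0.5916 -0.3412  0.0599]
scene bar 206 [0.4071 0.3548 0.1876] ((404.9222412109375, 355.8260803222656), (17.43716812133789, 70.31578826904297), 21.224695205688477) top z [0.1898 0.1934 0.1946]
scene plinth [0.3974 0.3572 0.0693] ((0.4169025123119354, 0.36119717359542847), 0.06694655865430832) 0.0476252039311289
scene ring [0.5956 0.3692 0.0371] [0.5958 0.3691 0.0423]
scene knob 47 [ 0.3869 -0.3367  0.1122] [ 0.373 -0.353  0.098] [ 0.396 -0.327  0.121]
scene post 0.63 y [-0.0506  0.1312] low plate [ 0.63   -0.0426  0.0519] 78 high plate [0.6273 0.1056 0.052 ] 68
scene post 0.541 y [-0.066   0.1152] low plate [ 0.5388 -0.0411  0.0515] 55 high plate [0.5443 0.1073 0.0521] 77
scene post 0.46 y [-0.0697  0.1127] low plate [ 0.4655 -0.0613  0.0516] 62 high plate [0.4548 0.0858 0.0521] 49
scene sphere [0.719 0.307 0.122]
scene bin x,y ext [0.362 0.717] [-0.133  0.191]
top mat [ 0.5936 -0.3417  0.0606]
top bar 146 [0.4055 0.3529 0.1899] ((406.46295166015625, 353.7024230957031), (14.783815383911133, 68.98990631103516), 22.619537353515625) top z [0.1911 0.1947 0.1962]
top plinth [0.4015 0.3558 0.0685] ((0.3866175711154938, 0.32919132709503174), 0.062422338873147964) 0.04732119135058088
top ring [0.5949 0.3668 0.0369] [0.5948 0.3667 0.0411]
top knob 57 [ 0.3828 -0.3399  0.1159] [ 0.371 -0.352  0.105] [ 0.396 -0.33   0.123]
top post 0.63 y [-0.0522  0.1283] low plate [ 0.6313 -0.0449  0.0523] 63 high plate [0.6284 0.103  0.0528] 46
top post 0.541 y [-0.0697  0.1116] low plate [ 0.5372 -0.0425  0.052 ] 48 high plate [0.5447 0.1049 0.0526] 67
top post 0.46 y [-0.0699  0.1093] low plate [ 0.4668 -0.0635  0.0527] 70 high plate [0.4565 0.0841 0.0524] 51
top sphere [0.713 0.302 0.122]
top bin x,y ext [0.367 0.719] [-0.132  0.189]
```

Emit:
{"fn": "move_arm", "kwargs": {
  "gripper": [0, 0, 0, 0, 0, 0, 0, 0, 0, 0, 0, 0],
  "slide": [
    [0.77, -0.99, 0],
    [0.77, -0.99, 0],
    [0.77, -0.99, 0],
    [0.77, -0.99, 0],
    [0.77, -0.99, 0],
    [0.77, -0.99, 0],
    [0.77, -0.99, 0],
    [0.77, -0.99, 0],
    [0.77, -0.99, 0],
    [0.77, -0.99, 0],
    [0, 0, 0],
    [0, 0, 0]
  ],
  "rotation": [
    [0, 0, -5.3],
    [0, 0, -5.3],
    [0, 0, -5.3],
    [0, 0, -5.3],
    [0, 0, -5.3],
    [0, 0, -5.3],
    [0, 0, -5.3],
    [0, 0, -5.3],
    [0, 0, -5.3],
    [0, 0, -5.3],
    [0, 0, 0],
    [0, 0, 0]
  ]
}}

```text
t: 1.35
ee_pos: [0.4066, 0.3542, 0.3037]
eef_rot: [[-0.372, 0.928, -0.001], [0.928, 0.372, 0.0], [0.0, -0.001, -1.0]]
ft_force: [0.1, -0.2, 0.1]
gripper_width: 0.0857
grip_force: 0.0
```

Emit:
{"fn": "move_arm", "kwargs": {
  "gripper": [0, 0, 0, 0, 1, 1, 1, 1, 1, 1, 1, 1],
  "slide": [
    [0, 0, -0.7],
    [0, 0, -0.7],
    [0, 0, -0.75],
    [0, 0, 0],
    [0, 0, 0],
    [0, 0, 0],
    [0, 0, 0],
    [0, 0, 0],
    [0, 0, 0],
    [0, 0, 0],
    [0, 0, 0],
    [0, 0, 0]
  ],
  "rotation": [
    [0, 0, 0],
    [0, 0, 0],
    [0, 0, 0],
    [0, 0, 0],
    [0, 0, 0],
    [0, 0, 0],
    [0, 0, 0],
    [0, 0, 0],
    [0, 0, 0],
    [0, 0, 0],
    [0, 0, 0],
    [0, 0, 0]
  ]
}}

```text
t: 2.55
ee_pos: [0.4063, 0.355, 0.2403]
eef_rot: [[-0.374, 0.928, -0.0], [0.928, 0.374, 0.001], [0.001, 0.0, -1.0]]
ft_force: [-2.6, -0.4, 6.4]
gripper_width: 0.0128
grip_force: 59.2
```

Emit:
{"fn": "move_arm", "kwargs": {
  "gripper": [1, 1, 1, 1, 1, 1, 1, 1, 1, 1, 1, 1, 1, 1, 1, 1, 1, 1, 1, 1],
  "slide": [
    [0, 0, 0.3],
    [0, 0, 0.7],
    [0, 0, 0.8],
    [0, 0, 0.8],
    [0, 0, 0.8],
    [0, 0, 0.6],
    [0.1, -0.5, 0],
    [0.26, -0.96, 0],
    [0.26, -0.96, 0],
    [0.26, -0.96, 0],
    [0.26, -0.96, 0],
    [0.26, -0.96, 0],
    [0.26, -0.96, 0],
    [0.26, -0.96, 0],
    [0.26, -0.96, 0],
    [0.26, -0.96, 0],
    [0.26, -0.96, 0],
    [0.26, -0.96, 0],
    [0.26, -0.96, 0],
    [0.26, -0.96, 0]
  ],
  "rotation": [
    [0, 0, 0],
    [0, 0, 0],
    [0, 0, 0],
    [0, 0, 0],
    [0, 0, 0],
    [0, 0, 0],
    [0, 0, 0],
    [0, 0, 0],
    [0, 0, 0],
    [0, 0, 0],
    [0, 0, 0],
    [0, 0, 0],
    [0, 0, 0],
    [0, 0, 0],
    [0, 0, 0],
    [0, 0, 0],
    [0, 0, 0],
    [0, 0, 0],
    [0, 0, 0],
    [0, 0, 0]
  ]
}}

```text
t: 4.55
ee_pos: [0.5094, -0.0368, 0.3569]
eef_rot: [[-0.373, 0.928, -0.004], [0.928, 0.373, -0.0], [0.001, -0.004, -1.0]]
ft_force: [-0.5, 0.6, -5.9]
gripper_width: 0.0127
grip_force: 59.0
```

Emit:
{"fn": "move_arm", "kwargs": {
  "gripper": [1, 1, 1, 1, 1, 1, 1, 1, 1, 1, 1, 1, 1],
  "slide": [
    [0.26, -0.96, 0],
    [0.26, -0.96, 0],
    [0.26, -0.96, 0],
    [0.26, -0.96, 0],
    [0.26, -0.96, 0],
    [0.26, -0.96, 0],
    [0.26, -0.96, 0],
    [0.26, -0.96, 0],
    [0.26, -0.96, 0],
    [0.26, -0.96, 0],
    [0.16, -0.6, 0],
    [0, 0, 0],
    [0, 0, 0]
  ],
  "rotation": [
    [0, 0, 0],
    [0, 0, 0],
    [0, 0, 0],
    [0, 0, 0],
    [0, 0, 0],
    [0, 0, 0],
    [0, 0, 0],
    [0, 0, 0],
    [0, 0, 0],
    [0, 0, 0],
    [0, 0, 0],
    [0, 0, 0],
    [0, 0, 0]
  ]
}}

```text
t: 5.85
ee_pos: [0.592, -0.3413, 0.3565]
eef_rot: [[-0.372, 0.928, -0.004], [0.928, 0.372, 0.002], [0.004, -0.003, -1.0]]
ft_force: [-0.7, 0.6, -4.3]
gripper_width: 0.0127
grip_force: 59.0
```

Emit:
{"fn": "move_arm", "kwargs": {
  "gripper": [1, 1, 1, 1, 1, 1, 1, 1, 1, 1, 1, 1],
  "slide": [
    [0, 0, -0.6],
    [0, 0, -0.9],
    [0, 0, -0.9],
    [0, 0, -0.9],
    [0, 0, -0.9],
    [0, 0, -0.6],
    [0, 0, -0.2],
    [0, 0, 0],
    [0, 0, -0.15],
    [0, 0, -0.1],
    [0, 0, 0],
    [0, 0, 0]
  ],
  "rotation": [
    [0, 0, 0],
    [0, 0, 0],
    [0, 0, 0],
    [0, 0, 0],
    [0, 0, 0],
    [0, 0, 0],
    [0, 0, 0],
    [0, 0, 0],
    [0, 0, 0],
    [0, 0, 0],
    [0, 0, 0],
    [0, 0, 0]
  ]
}}

```text
t: 7.05
ee_pos: [0.5938, -0.3407, 0.2026]
eef_rot: [[-0.374, 0.928, 0.001], [0.928, 0.374, -0.001], [-0.001, 0.001, -1.0]]
ft_force: [0.1, 0.2, -5.7]
gripper_width: 0.0133
grip_force: 59.0
```

Emit:
{"fn": "move_arm", "kwargs": {
  "gripper": [1, 1, 1, 1],
  "slide": [
    [0, 0, -0.12],
    [0, 0, -0.12],
    [0, 0, -0.05],
    [0, 0, 0]
  ],
  "rotation": [
    [0, 0, 0],
    [0, 0, 0],
    [0, 0, 0],
    [0, 0, 0]
  ]
}}

```text
t: 7.45
ee_pos: [0.5938, -0.341, 0.1943]
eef_rot: [[-0.374, 0.928, 0.001], [0.928, 0.374, -0.001], [-0.001, 0.001, -1.0]]
ft_force: [-1.8, -0.5, 1.6]
gripper_width: 0.013
grip_force: 60.0
```

Emit:
{"fn": "move_arm", "kwargs": {
  "gripper": [0, 0, 0, 0, 0, 0, 0, 0, 0, 0, 0],
  "slide": [
    [0, 0, 0],
    [0, 0, 0],
    [0, 0, 0],
    [0, 0, 0],
    [0, 0, 0.5],
    [0, 0, 0.8],
    [0, 0, 0.9],
    [0, 0, 0.9],
    [0, 0, 0.9],
    [0, 0, 0.5],
    [0, 0, 0]
  ],
  "rotation": [
    [0, 0, 0],
    [0, 0, 0],
    [0, 0, 0],
    [0, 0, 0],
    [0, 0, 0],
    [0, 0, 0],
    [0, 0, 0],
    [0, 0, 0],
    [0, 0, 0],
    [0, 0, 0],
    [0, 0, 0]
  ]
}}

```text
t: 8.55
ee_pos: [0.5948, -0.3413, 0.3327]
eef_rot: [[-0.374, 0.928, 0.006], [0.928, 0.374, -0.004], [-0.006, 0.004, -1.0]]
ft_force: [0.7, 0.0, -0.2]
gripper_width: 0.0852
grip_force: 0.0
```

```bash
cat > look.py <<'E'
from meas import *
import sys
fs={n:shot(n) for n in('scene','top')}
for n,f in fs.items():
    P=cloud(f)
    m=sel(P,(.59,-.34),.09,.075,.095); print(n,'pot lid',m.sum(),circ(P[m][:,:2]) if m.sum()>20 else None,cv2.minEnclosingCircle(P[m][:,:2].astype(np.float32)) if m.sum() else 0)
    m=sel(P,(.4,.355),.1,.044,.056); print(n,'plinth',m.sum(),cv2.minEnclosingCircle(P[m][:,:2].astype(np.float32)))
    px=f['pixels'].astype(int)
    m=sel(P,(.595,.368),.1,.015,.035)&(px.min(-1)>90); print(n,'ring',m.sum(),circ(P[m][:,:2]))
    m=sel(P,(.4,.355),.1,.064,.085)&(px.min(-1)>90); print(n,'ring on plinth',m.sum(),circ(P[m][:,:2]) if m.sum()>20 else None)
    m=sel(P,(.71,.3),.08,.1,.14); print(n,'sphere',np.median(P[m],0).round(3) if m.sum() else None)
if len(sys.argv)>1: save(fs['scene'],sys.argv[1])
E
python3 look.py s1.png
```

```text
scene pot lid 325 [ 0.5975 -0.337   0.0266] ((0.5945388674736023, -0.33879414200782776), 0.039145566523075104)
scene plinth 72 ((0.4185996651649475, 0.3612196445465088), 0.06666211783885956)
scene ring 407 [0.5956 0.3691 0.0371]
scene ring on plinth 0 None
scene sphere [0.72  0.307 0.122]
top pot lid 10 None ((0.5979964733123779, -0.3057671785354614), 0.007715278305113316)
top plinth 22 ((0.3868728280067444, 0.32949453592300415), 0.06246345117688179)
top ring 249 [0.5948 0.3667 0.0369]
top ring on plinth 0 None
top sphere [0.712 0.301 0.123]
```

View pics/s1.png

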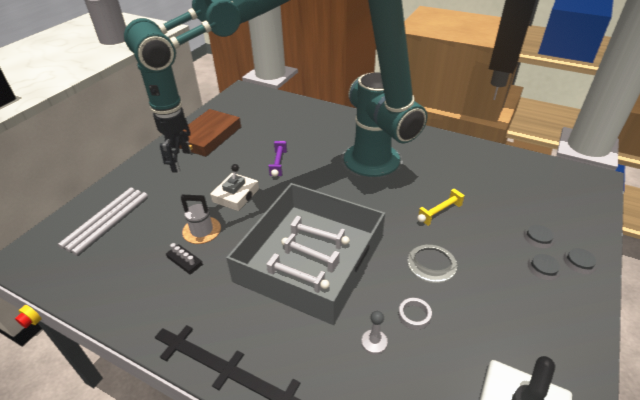

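The pot stands on the mat at (200,220). The plinth is bare at (432,262) and the ring is still at (415,312).

```bash
python3 - <<'E'
from meas import *
for n,b in(('scene',(400,235,465,290)),('top',(180,188,235,240))):
    f=shot(n);P=cloud(f); m=sel(P,(.4,.356),.095,.015,.08); q=P[m]
    print(n,m.sum(),np.percentile(q[:,2],[2,25,50,75,98]).round(4), np.median(P[sel(P,(.4,.356),.04,-.1,.3)][:,2]))
    for z0,z1 in((.03,.046),(.046,.07)):
        k=sel(P,(.4,.356),.095,z0,z1);print(z0,k.sum(),cv2.minEnclosingCircle(P[k][:,:2].astype(np.float32)))
    k=sel(P,(.4,.356),.095,.03,.07); print('edge',edgecirc(f,k,.05))
    save(f,'pl_'+n+'.png',b,5)
E
python3 -c "
import cv2,numpy as np
a=cv2.imread('pics/pl_scene.png');b=cv2.imread('pics/pl_top.png');h=max(a.shape[0],b.shape[0])
p=lambda i:cv2.copyMakeBorder(i,0,h-i.shape[0],0,0,cv2.BORDER_CONSTANT)
cv2.imwrite('pics/pl.png',np.hstack([p(a),p(b)]))"
```

```text
scene 249 [0.0153 0.0219 0.0346 0.0445 0.0521] 0.0008498964535286202
0.03 109 ((0.42662885785102844, 0.36041656136512756), 0.06356815248727798)
0.046 49 ((0.41787511110305786, 0.36141228675842285), 0.06697290390729904)
edge [0.3988 0.3571 0.0695]
top 110 [0.0151 0.0177 0.0256 0.0395 0.051 ] 0.00022936752457958232
0.03 30 ((0.38489019870758057, 0.33776625990867615), 0.05710279941558838)
0.046 14 ((0.38613879680633545, 0.32656270265579224), 0.06144479662179947)
edge [70.2974  1.5253 69.9752]
```

View pics/pl.png

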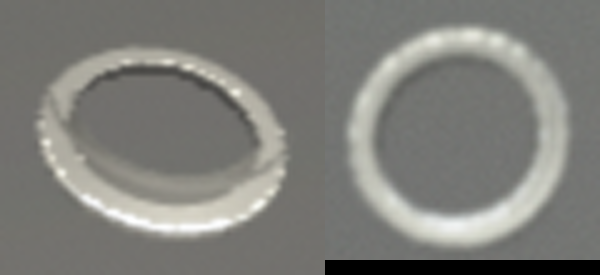

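The picture shows only the rim ring of the plinth. Its middle reads as see-through, yet the pot stood at 50 mm there (bar centre 185 mm), so I'll set the ring down by feel. I'll cross-check the centre from the top view.

```bash
python3 - <<'E'
from meas import *
f=shot('top'); print(onz(f,206.7,215.2,.05))
g=f['pixels'].astype(int).min(-1); m=np.zeros((400,640),bool); m[186:245,178:238]=g[186:245,178:238]>125
print(edgecirc(f,m,.05),edgecirc(f,m,.0))
f=shot('scene');g=f['pixels'].astype(int).min(-1); m=np.zeros((400,640),bool); m[240:288,400:465]=g[240:288,400:465]>125
print(edgecirc(f,m,.05),edgecirc(f,m,.0))
E
```

```text
[0.39466815 0.34430484 0.05      ]
[0.3964 0.3458 0.0704] [0.403  0.3585 0.0729]
[0.4376 0.3619 0.0675] [0.3931 0.356  0.071 ]
```

```bash
python3 - <<'E'
from meas import *
for n,cols,rows in(('scene',[432],range(240,288)),('scene',range(404,462,2),[262]),('top',[207],range(186,244,2)),('top',range(178,238,2),[215])):
    f=shot(n);P=cloud(f)
    print(n); print(' '.join('%d,%d:(%.0f,%.0f,%.0f)g%d'%(c,r,*P[r,c]*1000,f['pixels'][r,c].min()) for r in rows for c in cols))
E
```

```text
scene
432,240:(307,330,1)g106 432,241:(310,331,1)g106 432,242:(315,332,2)g107 432,243:(317,333,-1)g107 432,244:(318,334,-4)g121 432,245:(333,337,8)g155 432,246:(341,339,12)g163 432,247:(331,338,-3)g182 432,248:(337,339,-1)g94 432,249:(340,341,-2)g73 432,250:(346,342,0)g105 432,251:(348,343,-2)g108 432,252:(355,345,2)g108 432,253:(362,346,4)g108 432,254:(359,346,-2)g109 432,255:(367,348,2)g110 432,256:(371,349,2)g108 432,257:(373,350,0)g109 432,258:(378,352,2)g109 432,259:(384,353,4)g110 432,260:(382,353,-2)g109 432,261:(388,355,-0)g109 432,262:(391,356,-1)g109 432,263:(394,357,-1)g109 432,264:(398,358,-1)g109 432,265:(409,360,7)g110 432,266:(403,360,-4)g108 432,267:(408,361,-2)g109 432,268:(413,363,-1)g109 432,269:(415,363,-3)g115 432,270:(452,369,36)g129 432,271:(465,371,48)g140 432,272:(466,372,44)g140 432,273:(450,370,22)g130 432,274:(450,371,18)g130 432,275:(449,371,12)g138 432,276:(453,373,13)g187 432,277:(455,374,12)g196 432,278:(458,375,10)g195 432,279:(462,376,11)g213 432,280:(463,376,8)g251 432,281:(467,378,10)g183 432,282:(470,378,8)g134 432,283:(468,379,2)g114 432,284:(473
[... 1555 characters left out ...]
00,442,6)g115 182,215:(400,438,-1)g114 184,215:(400,430,2)g143 186,215:(399,420,15)g184 188,215:(399,415,11)g168 190,215:(401,411,1)g113 192,215:(401,405,0)g112 194,215:(401,398,0)g113 196,215:(401,392,-1)g115 198,215:(401,385,0)g115 200,215:(402,379,-2)g114 202,215:(401,372,2)g114 204,215:(402,366,-0)g116 206,215:(401,358,5)g116 208,215:(402,353,-2)g113 210,215:(402,346,2)g115 212,215:(402,339,2)g115 214,215:(402,333,-0)g116 216,215:(402,327,0)g114 218,215:(402,320,-1)g114 220,215:(403,314,-4)g111 222,215:(399,301,26)g138 224,215:(401,298,10)g183 226,215:(401,292,12)g173 228,215:(402,286,5)g144 230,215:(403,280,3)g117 232,215:(403,274,-0)g116 234,215:(403,268,1)g117 236,215:(403,261,-0)g116
```

The plinth centre is (.402,.356) from both views at base-rim height. The ring is at (.595,.368). I'll grip the ring's wall on its -x side.

Emit:
{"fn": "move_arm", "kwargs": {
  "gripper": [0.5, 0.5, 0.5, 0.5, 0.5, 0.5, 0.5, 0.5, 0.5, 0.5, 0.5, 0.5, 0.5, 0.5, 0.5, 0.5, 0.5, 0.5, 0.5, 0.5],
  "slide": [
    [-0.05, 0.5, 0],
    [-0.05, 0.97, 0],
    [-0.05, 0.97, 0],
    [-0.05, 0.97, 0],
    [-0.05, 0.97, 0],
    [-0.05, 0.97, 0],
    [-0.05, 0.97, 0],
    [-0.05, 0.97, 0],
    [-0.05, 0.97, 0],
    [-0.05, 0.97, 0],
    [-0.05, 0.97, 0],
    [-0.05, 0.97, 0],
    [-0.05, 0.97, 0],
    [-0.05, 0.97, 0],
    [-0.05, 0.97, 0],
    [-0.05, 0.97, 0],
    [-0.05, 0.97, 0],
    [-0.05, 0.97, 0],
    [-0.05, 0.97, 0],
    [-0.05, 0.97, 0]
  ],
  "rotation": [
    [0, 0, 0],
    [0, 0, 0],
    [0, 0, 0],
    [0, 0, 0],
    [0, 0, 0],
    [0, 0, 0],
    [0, 0, 0],
    [0, 0, 0],
    [0, 0, 0],
    [0, 0, 0],
    [0, 0, 0],
    [0, 0, 0],
    [0, 0, 0],
    [0, 0, 0],
    [0, 0, 0],
    [0, 0, 0],
    [0, 0, 0],
    [0, 0, 0],
    [0, 0, 0],
    [0, 0, 0]
  ]
}}

```text
t: 11.05
ee_pos: [0.5625, 0.2291, 0.3283]
eef_rot: [[-0.374, 0.927, -0.0], [0.927, 0.374, 0.0], [0.0, 0.0, -1.0]]
ft_force: [0.3, -0.5, 0.1]
gripper_width: 0.0428
grip_force: 0.0
```

Emit:
{"fn": "move_arm", "kwargs": {
  "gripper": [0.5, 0.5, 0.5, 0.5, 0.5, 0.5, 0.5, 0.5, 0.5],
  "slide": [
    [-0.05, 0.97, 0],
    [-0.05, 0.97, 0],
    [-0.05, 0.97, 0],
    [0, 0.97, 0],
    [0, 0.4, -0.5],
    [0, 0, -0.9],
    [0, 0, -0.9],
    [0, 0, 0],
    [0, 0, 0]
  ],
  "rotation": [
    [0, 0, 0],
    [0, 0, 0],
    [0, 0, 0],
    [0, 0, 0],
    [0, 0, 0],
    [0, 0, 0],
    [0, 0, 0],
    [0, 0, 0],
    [0, 0, 0]
  ]
}}

```text
t: 11.95
ee_pos: [0.5582, 0.355, 0.2579]
eef_rot: [[-0.373, 0.928, -0.002], [0.928, 0.373, -0.002], [-0.001, -0.003, -1.0]]
ft_force: [0.9, 0.4, -0.0]
gripper_width: 0.0426
grip_force: 0.0
```

```bash
python3 - <<'E'
from meas import *
f=shot('wrist');P=cloud(f);px=f['pixels'].astype(int)
m=sel(P,(.595,.368),.1,.017,.033)&(px.min(-1)>90); print('wrist ring',m.sum(),circ(P[m][:,:2]),np.median(P[m][:,2]))
save(f,'w1.png')
E
```

```text
wrist ring 1975 [0.594  0.3696 0.0366] 0.025449093327245653
```

View pics/w1.png

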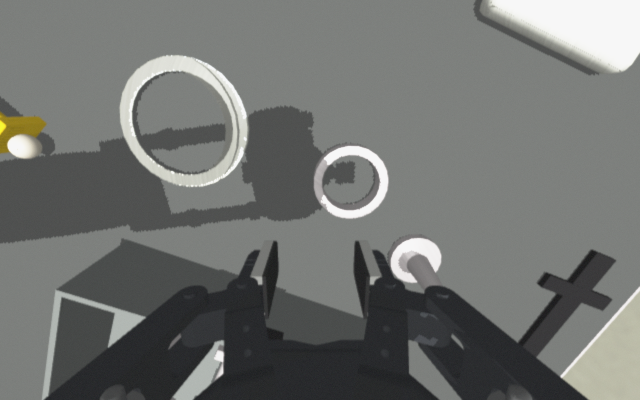

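The wrist view shows the ring at (351,181), agreeing at (.594,.3696), with the sphere stand clear at (415,260). I'll go down onto the ring's wall.

Emit:
{"fn": "move_arm", "kwargs": {
  "gripper": [0.5, 0.5, 0.5, 0.5, 0.5, 0.5, 0.5, 0.5, 0.5, 0.5],
  "slide": [
    [0.08, 0, -0.5],
    [0, 0, -0.9],
    [0, 0, -0.9],
    [0, 0, -0.9],
    [0, 0, -0.9],
    [0, 0, -0.9],
    [0, 0, -0.5],
    [0, 0, -0.25],
    [0, 0, 0],
    [0, 0, 0]
  ],
  "rotation": [
    [0, 0, 0],
    [0, 0, 0],
    [0, 0, 0],
    [0, 0, 0],
    [0, 0, 0],
    [0, 0, 0],
    [0, 0, 0],
    [0, 0, 0],
    [0, 0, 0],
    [0, 0, 0]
  ]
}}

```text
t: 13.0
ee_pos: [0.5624, 0.3562, 0.088]
eef_rot: [[-0.374, 0.928, 0.002], [0.928, 0.374, 0.001], [0.0, 0.002, -1.0]]
ft_force: [-0.3, -0.7, 1.0]
gripper_width: 0.0424
grip_force: 0.0
```

Emit:
{"fn": "move_arm", "kwargs": {
  "gripper": [0.5, 0.5, 1, 1, 1, 1, 1, 1, 1, 1],
  "slide": [
    [-0.05, -0.03, -0.3],
    [0, 0, 0],
    [0, 0, 0],
    [0, 0, 0],
    [0, 0, 0],
    [0, 0, 0],
    [0, 0, 0],
    [0, 0, 0],
    [0, 0, 0],
    [0, 0, 0]
  ],
  "rotation": [
    [0, 0, 0],
    [0, 0, 0],
    [0, 0, 0],
    [0, 0, 0],
    [0, 0, 0],
    [0, 0, 0],
    [0, 0, 0],
    [0, 0, 0],
    [0, 0, 0],
    [0, 0, 0]
  ]
}}

```text
t: 14.0
ee_pos: [0.5601, 0.355, 0.0781]
eef_rot: [[-0.374, 0.928, 0.0], [0.928, 0.374, 0.0], [0.0, 0.0, -1.0]]
ft_force: [-1.6, -1.7, 5.2]
gripper_width: 0.01
grip_force: 41.7
```

Emit:
{"fn": "move_arm", "kwargs": {
  "gripper": [1, 1, 1, 1, 1, 1, 1, 1, 1, 1, 1, 1, 1, 1, 1],
  "slide": [
    [0, 0, 0.4],
    [0, 0, 0.8],
    [0, 0, 0.8],
    [0, 0, 0.8],
    [0, 0, 0.8],
    [-0.5, -0.03, 0.3],
    [-0.9, -0.06, 0],
    [-0.9, -0.06, 0],
    [-0.9, -0.06, 0],
    [-0.9, -0.06, 0],
    [-0.9, -0.06, 0],
    [-0.9, -0.06, 0],
    [-0.51, -0.04, 0],
    [0, 0, 0],
    [0, 0, 0]
  ],
  "rotation": [
    [0, 0, 0],
    [0, 0, 0],
    [0, 0, 0],
    [0, 0, 0],
    [0, 0, 0],
    [0, 0, 0],
    [0, 0, 0],
    [0, 0, 0],
    [0, 0, 0],
    [0, 0, 0],
    [0, 0, 0],
    [0, 0, 0],
    [0, 0, 0],
    [0, 0, 0],
    [0, 0, 0]
  ]
}}

```text
t: 15.5
ee_pos: [0.368, 0.3421, 0.1949]
eef_rot: [[-0.374, 0.927, 0.001], [0.927, 0.374, 0.0], [-0.0, 0.001, -1.0]]
ft_force: [0.4, -0.2, -2.9]
gripper_width: 0.0095
grip_force: 56.9
```

```bash
cat > rp.py <<'E'
from meas import *
for n in('top','scene'):
    f=shot(n);P=cloud(f);px=f['pixels'].astype(int);zt=f['s']['ee_pos'][2]-.078+.025
    m=sel(P,(.402,.356),.08,.04,zt+.012)&(px.min(-1)>120);q=P[m]; print(n,m.sum(),circ(q[:,:2]) if m.sum()>20 else '',np.percentile(q[:,2],[5,50,95]) if m.sum() else '')
    f and save(f,'rp_'+n+'.png',(170,180,240,250) if n=='top' else (390,210,480,300),6)
E
python3 rp.py
```

```text
top 150 [0.402  0.353  0.0378] [0.044131   0.14029343 0.1452013 ]
scene 291 [0.4057 0.3568 0.0384] [0.04370517 0.14085273 0.14392519]
```

Emit:
{"fn": "move_arm", "kwargs": {
  "gripper": [1, 1, 1, 1, 1, 1, 1],
  "slide": [
    [0, 0, -0.6],
    [0, 0, -0.8],
    [0, 0, -0.6],
    [0, 0, 0],
    [0, 0, -0.1],
    [0, 0, -0.08],
    [0, 0, 0]
  ],
  "rotation": [
    [0, 0, 0],
    [0, 0, 0],
    [0, 0, 0],
    [0, 0, 0],
    [0, 0, 0],
    [0, 0, 0],
    [0, 0, 0]
  ]
}}

```text
t: 16.3
ee_pos: [0.3684, 0.3423, 0.13]
eef_rot: [[-0.374, 0.928, 0.001], [0.928, 0.374, 0.001], [0.0, 0.001, -1.0]]
ft_force: [0.4, -1.2, -3.1]
gripper_width: 0.0092
grip_force: 56.9
```

Emit:
{"fn": "move_arm", "kwargs": {
  "gripper": [1, 1, 1],
  "slide": [
    [0, 0, -0.07],
    [0, 0, -0.03],
    [0, 0, 0]
  ],
  "rotation": [
    [0, 0, 0],
    [0, 0, 0],
    [0, 0, 0]
  ]
}}

```text
t: 16.6
ee_pos: [0.3684, 0.3426, 0.1281]
eef_rot: [[-0.374, 0.927, 0.002], [0.927, 0.374, 0.001], [0.001, 0.002, -1.0]]
ft_force: [-2.8, -1.8, 4.2]
gripper_width: 0.0093
grip_force: 57.7
```

Emit:
{"fn": "move_arm", "kwargs": {
  "gripper": [0.5, 0.5, 0.5, 0.5, 0.5, 0.5, 0.5, 0.5, 0.5, 0.3, 0.3],
  "slide": [
    [0, 0, 0],
    [0, 0, 0],
    [0, 0, 0],
    [0, 0, 0.2],
    [0, 0, 0.6],
    [0, 0, 0.9],
    [0, 0, 0.9],
    [0, 0, 0.9],
    [0, 0, 0.9],
    [0, 0, 0.9],
    [0, 0, 0]
  ],
  "rotation": [
    [0, 0, 0],
    [0, 0, 0],
    [0, 0, 0],
    [0, 0, 0],
    [0, 0, 0],
    [0, 0, 0],
    [0, 0, 0],
    [0, 0, 0],
    [0, 0, 0],
    [0, 0, 0],
    [0, 0, 0]
  ]
}}

```text
t: 17.7
ee_pos: [0.3695, 0.3435, 0.2905]
eef_rot: [[-0.374, 0.928, 0.007], [0.928, 0.374, 0.006], [0.003, 0.009, -1.0]]
ft_force: [-0.6, -0.1, 0.4]
gripper_width: 0.0598
grip_force: 0.0
```

Emit:
{"fn": "move_arm", "kwargs": {
  "gripper": [0.3, 0.3, 0.3, 0.3, 0.3, 0.3, 0.3, 0.3, 0.3, 0.3, 0.3, 0.3, 0.3, 0.3, 0.3, 0.3],
  "slide": [
    [0.4, -0.92, 0],
    [0.4, -0.92, 0],
    [0.4, -0.92, 0],
    [0.4, -0.92, 0],
    [0.4, -0.92, 0],
    [0.4, -0.92, 0],
    [0.4, -0.92, 0],
    [0.4, -0.92, 0],
    [0.4, -0.92, 0],
    [0.4, -0.92, 0],
    [0.4, -0.92, 0],
    [0.4, -0.92, 0],
    [0.4, -0.92, 0],
    [0.4, -0.86, 0],
    [0, 0, 0],
    [0, 0, 0]
  ],
  "rotation": [
    [0, 0, -1.75],
    [0, 0, -1.75],
    [0, 0, -1.75],
    [0, 0, -1.75],
    [0, 0, -1.75],
    [0, 0, -1.75],
    [0, 0, -1.75],
    [0, 0, -1.75],
    [0, 0, -1.75],
    [0, 0, -1.75],
    [0, 0, -1.75],
    [0, 0, -1.75],
    [0, 0, -1.75],
    [0, 0, -1.75],
    [0, 0, 0],
    [0, 0, 0]
  ]
}}

```text
t: 19.3
ee_pos: [0.5352, -0.043, 0.2844]
eef_rot: [[0.046, 0.999, -0.002], [0.999, -0.046, 0.001], [0.001, -0.002, -1.0]]
ft_force: [0.2, -0.2, -0.3]
gripper_width: 0.0598
grip_force: 0.0
```

```bash
cat > posts.py <<'E'
from meas import *
import sys
def plates(n):
    f=shot(n);P=cloud(f);px=f['pixels'].astype(int)
    m=(abs(P[...,0]-.543)<.15)&(abs(P[...,1]-.029)<.14)&(P[...,2]>.045)&(P[...,2]<.058)&(px.min(-1)>110)
    k,l,st,c=cv2.connectedComponentsWithStats(m.astype(np.uint8))
    for i in range(1,k):
        if st[i,4]>=25: q=P[l==i]; r=cv2.minAreaRect((q[:,:2]*1000).astype(np.float32)); print(n,'plate px',c[i].round(),st[i,4],q.mean(0).round(4),np.round(r[0],1),np.round(r[1],0))
    return f
if __name__=='__main__':
    f=plates('wrist')
    if len(sys.argv)>1: save(f,sys.argv[1])
E
python3 posts.py w2.png; python3 rp.py
```

```text
wrist plate px [405.  28.] 721 [0.6274 0.1037 0.0522] [627.8 104.1] [46. 12.]
wrist plate px [317.  31.] 936 [0.5444 0.1051 0.0522] [544.6 105.3] [16. 45.]
wrist plate px [227.  61.] 660 [0.4555 0.0841 0.052 ] [454.8  84.5] [46. 13.]
wrist plate px [400. 179.] 597 [ 0.63   -0.0429  0.0524] [630.7 -43.5] [46. 16.]
wrist plate px [318. 182.] 405 [ 0.5389 -0.0417  0.0525] [538.8 -41.9] [11. 45.]
wrist plate px [254. 202.] 525 [ 0.4654 -0.0624  0.0524] [465.3 -62.8] [46. 16.]
top 342 [0.4029 0.3528 0.0376] [0.04791025 0.07339009 0.07880419]
scene 345 [0.4056 0.3574 0.0384] [0.04476533 0.07403161 0.07806075]
```

View pics/w2.png

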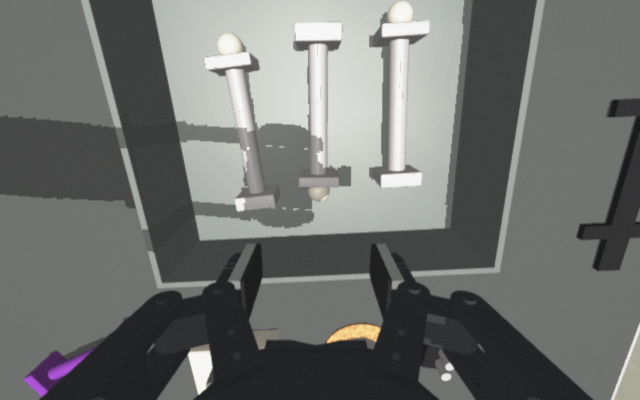

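The wrist view shows all six plates. The middle post's shoulder is at (318,182), measured at (.539,-.042), and its ball is on the near side. I'll grip that shoulder first.

Emit:
{"fn": "move_arm", "kwargs": {
  "gripper": [0.3, 0.3, 0.3, 0.3, 0.3, 0.3, 0.3, 0.3, 0.3, 0.3, 0.3],
  "slide": [
    [0.1, 0.02, -0.5],
    [0, 0, -0.9],
    [0, 0, -0.9],
    [0, 0, -0.9],
    [0, 0, -0.9],
    [0, 0, -0.9],
    [0, 0, -0.8],
    [0, 0, -0.5],
    [0, 0, -0.2],
    [0, 0, 0],
    [0, 0, 0]
  ],
  "rotation": [
    [0, 0, 0],
    [0, 0, 0],
    [0, 0, 0],
    [0, 0, 0],
    [0, 0, 0],
    [0, 0, 0],
    [0, 0, 0],
    [0, 0, 0],
    [0, 0, 0],
    [0, 0, 0],
    [0, 0, 0]
  ]
}}

```text
t: 20.55
ee_pos: [0.5395, -0.042, 0.0912]
eef_rot: [[0.044, 0.999, 0.002], [0.999, -0.044, -0.0], [-0.0, 0.002, -1.0]]
ft_force: [-0.6, -0.1, 0.8]
gripper_width: 0.0596
grip_force: 0.0
```

Emit:
{"fn": "move_arm", "kwargs": {
  "gripper": [0.3, 0.3, 1, 1, 1, 1, 1, 1, 1, 1, 1, 1, 1, 1, 1],
  "slide": [
    [0, 0, -0.25],
    [0, 0, 0],
    [0, 0, 0],
    [0, 0, 0],
    [0, 0, 0],
    [0, 0, 0],
    [0, 0, 0],
    [0, 0, 0.3],
    [0, 0.05, 0.4],
    [0, 0.1, 0.4],
    [0, 0.1, 0.4],
    [0, 0.15, 0.4],
    [0, 0.15, 0.3],
    [0, 0, 0],
    [0, 0, 0]
  ],
  "rotation": [
    [0, 0, 0],
    [0, 0, 0],
    [0, 0, 0],
    [0, 0, 0],
    [0, 0, 0],
    [0, 0, 0],
    [0, 0, 0],
    [0, 0, 0],
    [0, 0, 0],
    [0, 0, 0],
    [0, 0, 0],
    [0, 0, 0],
    [0, 0, 0],
    [0, 0, 0],
    [0, 0, 0]
  ]
}}

```text
t: 22.05
ee_pos: [0.5387, -0.0254, 0.1491]
eef_rot: [[0.044, 0.999, 0.001], [0.999, -0.044, -0.0], [-0.0, 0.001, -1.0]]
ft_force: [0.3, -0.0, -4.5]
gripper_width: 0.0453
grip_force: 62.0
```

```bash
python3 - <<'E'
from h import *
f=shot('scene'); save(f,'s2.png',(225,150,395,320),3.4)
s=f['s'];print(s['gripper_width'],s['grip_force'],s['ee_pos'])
E
```

```text
0.04529046333540815 61.97709560394287 [ 0.53873473 -0.02536891  0.14908643]
```

View pics/s2.png

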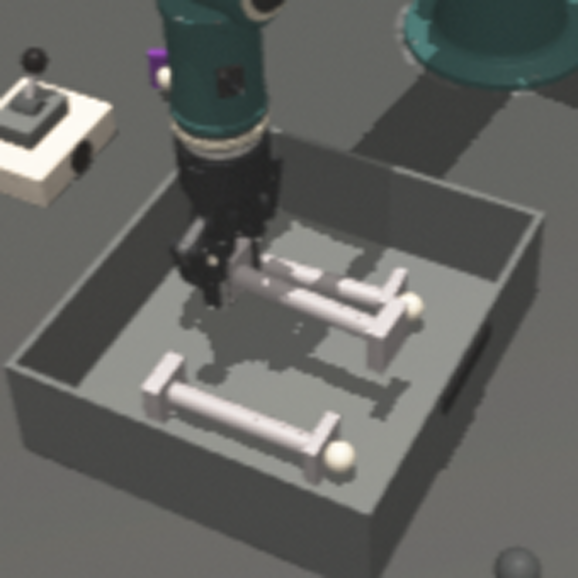

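The post is held rigidly with no droop, its foot at (390,330) just off the floor. So I'll tip it by turning the tool about the grip axis.

Emit:
{"fn": "move_arm", "kwargs": {
  "gripper": [1, 1, 1, 1, 1, 1, 1, 1, 1, 1, 1, 1],
  "slide": [
    [0, 0.2, 0.25],
    [0, 0.25, 0.25],
    [0, 0.3, 0.25],
    [0, 0.3, 0.25],
    [0, 0.3, 0.25],
    [0, 0.3, 0.03],
    [0, 0, 0],
    [0, 0, 0],
    [0, 0, 0],
    [0, 0, 0],
    [0, 0, 0],
    [0, 0, 0]
  ],
  "rotation": [
    [-6, 0.26, 0],
    [-8, 0.35, 0],
    [-8, 0.35, 0],
    [-8, 0.35, 0],
    [-8, 0.35, 0],
    [-8, 0.35, 0],
    [0, 0, 0],
    [0, 0, 0],
    [0, 0, 0],
    [0, 0, 0],
    [0, 0, 0],
    [0, 0, 0]
  ]
}}

```text
t: 23.3
ee_pos: [0.5387, 0.0232, 0.1877]
eef_rot: [[0.033, 0.999, -0.032], [0.694, -0.046, -0.719], [-0.719, 0.002, -0.695]]
ft_force: [0.9, 0.1, -3.7]
gripper_width: 0.0453
grip_force: 62.1
```

```bash
python3 - <<'E'
from h import *
f=shot('scene'); save(f,'s3.png',(225,110,395,320),2.8)
s=f['s'];print(np.round(s['joints'],1))
E
```

```text
[ 19.5  17.5 112.  -43.3  76.5  42.8]
```

View pics/s3.png

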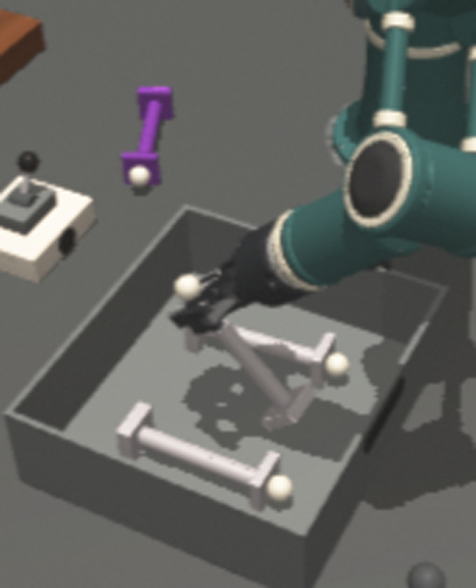

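The post now leans about 45°, with its foot at (285,410) just above the floor. I'll continue to about 74°.

Emit:
{"fn": "move_arm", "kwargs": {
  "gripper": [1, 1, 1, 1, 1, 1, 1],
  "slide": [
    [0, 0.16, 0],
    [0, 0.16, 0],
    [0, 0.16, 0],
    [0, 0.16, 0],
    [0, 0, 0],
    [0, 0, 0],
    [0, 0, 0]
  ],
  "rotation": [
    [-7, 0.3, 0],
    [-7, 0.3, 0],
    [-7, 0.3, 0],
    [-7, 0.3, 0],
    [0, 0, 0],
    [0, 0, 0],
    [0, 0, 0]
  ]
}}

```text
t: 24.05
ee_pos: [0.5392, 0.0429, 0.188]
eef_rot: [[0.015, 0.999, -0.042], [0.277, -0.044, -0.96], [-0.961, 0.003, -0.277]]
ft_force: [0.3, 0.6, -4.1]
gripper_width: 0.0449
grip_force: 62.3
```

```bash
python3 - <<'E'
from meas import *
f=shot('scene'); s=f['s'];print(np.round(s['joints'],1))
P=cloud(f);h=cv2.cvtColor(f['pixels'],cv2.COLOR_RGB2HSV)
px=f['pixels'].astype(int)
m=sel(P,(.539,.01),.06,.015,.25)&(px.min(-1)>90)
q=P[m]
for z in np.arange(.02,.22,.02):
    k=q[abs(q[:,2]-z)<.01]
    if len(k)>3: print(z.round(2),len(k),k.mean(0).round(3))
E
```

```text
[ 26.9  30.5 108.5 -57.3  95.7  55.2]
0.02 14 [0.558 0.024 0.026]
0.04 184 [0.543 0.038 0.039]
0.06 40 [0.541 0.029 0.06 ]
0.08 41 [0.541 0.023 0.08 ]
0.1 31 [0.543 0.017 0.099]
0.18 169 [ 0.538 -0.003  0.183]
0.2 58 [ 0.542 -0.008  0.197]
```

Emit:
{"fn": "move_arm", "kwargs": {
  "gripper": [1, 1, 1, 1, 1, 1],
  "slide": [
    [0, 0, 0],
    [0, 0, 0],
    [0, 0, -0.2],
    [0, 0, -0.2],
    [0, 0, 0],
    [0, 0, 0]
  ],
  "rotation": [
    [-5, 0.2, 0],
    [-5, 0.2, 0],
    [0, 0, 0],
    [0, 0, 0],
    [0, 0, 0],
    [0, 0, 0]
  ]
}}

```text
t: 24.7
ee_pos: [0.5389, 0.043, 0.1757]
eef_rot: [[0.008, 0.999, -0.043], [0.104, -0.044, -0.994], [-0.995, 0.003, -0.105]]
ft_force: [0.6, -0.3, -3.5]
gripper_width: 0.0451
grip_force: 62.3
```

Emit:
{"fn": "move_arm", "kwargs": {
  "gripper": [1, 1, 1, 1, 1],
  "slide": [
    [0, 0, -0.1],
    [0, 0, -0.1],
    [0, 0, -0.05],
    [0, 0, 0],
    [0, 0, 0]
  ],
  "rotation": [
    [0, 0, 0],
    [0, 0, 0],
    [0, 0, 0],
    [0, 0, 0],
    [0, 0, 0]
  ]
}}

```text
t: 25.2
ee_pos: [0.5389, 0.0433, 0.1687]
eef_rot: [[0.008, 0.999, -0.043], [0.101, -0.044, -0.994], [-0.995, 0.003, -0.102]]
ft_force: [-0.3, 1.2, 4.0]
gripper_width: 0.045
grip_force: 62.6
```

Emit:
{"fn": "move_arm", "kwargs": {
  "gripper": [0.3, 0, 0, 0, 0, 0, 0, 0, 0, 0, 0, 0, 0],
  "slide": [
    [0, 0, 0],
    [0, 0, 0],
    [0, 0, 0],
    [0, 0, 0],
    [0, 0, 0],
    [0, 0.15, 0.2],
    [0, 0.15, 0.6],
    [0, 0.1, 0.8],
    [0, 0, 0.8],
    [0, 0.2, 0.8],
    [0, 0.5, 0.8],
    [0, 0.5, 0.5],
    [0, 0, 0]
  ],
  "rotation": [
    [0, 0, 0],
    [0, 0, 0],
    [0, 0, 0],
    [0, 0, 0],
    [0, 0, 0],
    [0, 0, 0],
    [0, 0, 0],
    [0, 0, 0],
    [0, 0, 0],
    [0, 0, 0],
    [7, -0.3, 0],
    [7, -0.3, 0],
    [7, -0.3, 0]
  ]
}}

```text
t: 26.5
ee_pos: [0.5397, 0.0936, 0.3073]
eef_rot: [[0.026, 0.999, -0.033], [0.459, -0.041, -0.887], [-0.888, 0.008, -0.46]]
ft_force: [-0.3, -0.6, -1.5]
gripper_width: 0.0853
grip_force: 0.0
```

```bash
cat > std.py <<'E'
from meas import *
import sys
c=[float(a) for a in sys.argv[1:3]]
for n in('scene','top'):
    f=shot(n);P=cloud(f);px=f['pixels'].astype(int)
    m=sel(P,c,.07,.015,.25)&(px.min(-1)>90)&(abs(P[...,0]-c[0])<.035);q=P[m]
    print(n)
    for z in np.arange(.02,.22,.02):
        k=q[abs(q[:,2]-z)<.01]
        if len(k)>3: print(z.round(2),len(k),k.mean(0).round(3))
E
python3 std.py .539 0; python3 -c "
from h import *
s=telemetry.read_state();print(s['joints'])"
```

```text
scene
0.02 162 [0.542 0.011 0.022]
0.04 28 [0.541 0.01  0.04 ]
0.06 34 [0.54  0.01  0.059]
0.08 30 [0.542 0.009 0.08 ]
0.1 34 [0.542 0.009 0.099]
0.12 36 [0.541 0.009 0.119]
0.14 19 [0.542 0.007 0.134]
0.16 159 [0.543 0.009 0.166]
0.18 77 [0.541 0.008 0.18 ]
0.2 12 [0.536 0.005 0.191]
top
0.02 116 [0.53  0.005 0.023]
0.04 6 [0.53  0.006 0.041]
0.06 9 [0.53  0.007 0.06 ]
0.08 8 [0.53  0.006 0.082]
0.1 4 [0.53  0.006 0.095]
0.16 126 [0.535 0.008 0.167]
0.18 103 [0.537 0.008 0.177]
0.2 15 [0.539 0.006 0.191]
[ 29.26204848  18.76441769 103.36019763 -50.07705139  98.60011271
  43.76015965]
```

The middle post stands upright at (.538,.008). The next one is A, at x=.63.

Emit:
{"fn": "move_arm", "kwargs": {
  "gripper": [0.3, 0.3, 0.3, 0.3, 0.3, 0.3, 0.3, 0.3, 0.3, 0.3, 0.3, 0.3],
  "slide": [
    [0.3, 0.04, 0],
    [0.3, 0.04, 0],
    [0.3, 0.04, 0],
    [0.4, 0.04, 0],
    [0.4, 0.04, 0],
    [0.4, 0.04, 0],
    [0.4, 0.04, 0],
    [0.4, 0.04, 0],
    [0, 0, 0],
    [0, 0, 0],
    [0, 0, 0],
    [0, 0, 0]
  ],
  "rotation": [
    [7.8, -0.3, 0],
    [7.8, -0.3, 0],
    [7.8, -0.3, 0],
    [7.8, -0.3, 0],
    [7.8, -0.3, 0],
    [7.8, -0.3, 0],
    [7.8, -0.3, 0],
    [7.8, -0.3, 0],
    [0, 0, 3.6],
    [0, 0, 0],
    [0, 0, 0],
    [0, 0, 0]
  ]
}}

```text
t: 27.8
ee_pos: [0.6249, 0.1011, 0.3017]
eef_rot: [[-0.021, 1.0, -0.007], [1.0, 0.021, -0.012], [-0.012, -0.007, -1.0]]
ft_force: [0.0, -0.5, -0.3]
gripper_width: 0.0595
grip_force: 0.0
```

```bash
python3 posts.py
```

```text
wrist plate px [319. 173.] 386 [0.6281 0.1047 0.0524] [628.3 104.5] [45. 11.]
wrist plate px [173. 186.] 379 [0.4559 0.0854 0.0522] [455.5  85. ] [46. 12.]
wrist plate px [318. 281.] 350 [ 0.6305 -0.0423  0.0526] [630.5 -42.6] [46. 15.]
wrist plate px [183. 291.] 76 [ 0.4484 -0.0619  0.0522] [448.3 -63.4] [15. 11.]
```

Emit:
{"fn": "move_arm", "kwargs": {
  "gripper": [0.3, 0.3, 0.3, 0.3, 0.3, 0.3, 0.3, 0.3, 0.3, 0.3, 0.3, 0.3],
  "slide": [
    [0.11, 0.12, -0.5],
    [0, 0, -0.9],
    [0, 0, -0.9],
    [0, 0, -0.9],
    [0, 0, -0.9],
    [0, 0, -0.9],
    [0, 0, -0.8],
    [0, 0, -0.6],
    [0, 0, -0.4],
    [0, 0, -0.2],
    [0, 0, 0],
    [0, 0, 0]
  ],
  "rotation": [
    [0.7, -0.4, 0],
    [0, 0, 0],
    [0, 0, 0],
    [0, 0, 0],
    [0, 0, 0],
    [0, 0, 0],
    [0, 0, 0],
    [0, 0, 0],
    [0, 0, 0],
    [0, 0, 0],
    [0, 0, 0],
    [0, 0, 0]
  ]
}}

```text
t: 29.05
ee_pos: [0.6296, 0.1046, 0.0936]
eef_rot: [[-0.021, 1.0, 0.004], [1.0, 0.021, 0.002], [0.001, 0.004, -1.0]]
ft_force: [0.8, 0.5, 0.2]
gripper_width: 0.06
grip_force: 0.0
```

Emit:
{"fn": "move_arm", "kwargs": {
  "gripper": [0.3, 0.3, 1, 1, 1, 1, 1, 1, 1, 1, 1, 1, 1, 1, 1],
  "slide": [
    [-0.03, 0, -0.33],
    [0, 0, 0],
    [0, 0, 0],
    [0, 0, 0],
    [0, 0, 0],
    [0, 0, 0],
    [0, 0, 0],
    [0, 0, 0.3],
    [0, -0.05, 0.4],
    [0, -0.1, 0.4],
    [0, -0.1, 0.4],
    [0, -0.15, 0.4],
    [0, -0.15, 0.3],
    [0, 0, 0],
    [0, 0, 0]
  ],
  "rotation": [
    [0, 0, 0],
    [0, 0, 0],
    [0, 0, 0],
    [0, 0, 0],
    [0, 0, 0],
    [0, 0, 0],
    [0, 0, 0],
    [0, 0, 0],
    [0, 0, 0],
    [0, 0, 0],
    [0, 0, 0],
    [0, 0, 0],
    [0, 0, 0],
    [0, 0, 0],
    [0, 0, 0]
  ]
}}

```text
t: 30.55
ee_pos: [0.6281, 0.0876, 0.1491]
eef_rot: [[-0.02, 1.0, 0.003], [1.0, 0.02, 0.002], [0.002, 0.003, -1.0]]
ft_force: [0.4, -0.9, -2.7]
gripper_width: 0.0449
grip_force: 61.9
```

Emit:
{"fn": "move_arm", "kwargs": {
  "gripper": [1, 1, 1, 1, 1, 1, 1, 1, 1, 1, 1, 1, 1, 1],
  "slide": [
    [0, -0.25, 0.25],
    [0, -0.4, 0.25],
    [0, -0.4, 0.25],
    [0, -0.4, 0.25],
    [0, -0.4, 0.25],
    [0, -0.4, 0.03],
    [0, -0.4, 0],
    [0, -0.4, 0],
    [0, -0.35, 0],
    [0, -0.25, 0],
    [0, 0, 0],
    [0, 0, 0],
    [0, 0, 0],
    [0, 0, 0]
  ],
  "rotation": [
    [6, 0.12, 0],
    [8, 0.16, 0],
    [8, 0.16, 0],
    [8, 0.16, 0],
    [8, 0.16, 0],
    [8, 0.16, 0],
    [7, 0.14, 0],
    [7, 0.14, 0],
    [7, 0.14, 0],
    [7, 0.14, 0],
    [0, 0, 0],
    [0, 0, 0],
    [0, 0, 0],
    [0, 0, 0]
  ]
}}

```text
t: 31.95
ee_pos: [0.6284, -0.0209, 0.1885]
eef_rot: [[-0.008, 1.0, -0.017], [0.276, 0.019, 0.961], [0.961, 0.003, -0.277]]
ft_force: [-0.4, -0.3, -2.3]
gripper_width: 0.0451
grip_force: 62.0
```

```bash
python3 std.py .63 .02; python3 -c "
from h import *
f=shot('scene');print(f['s']['joints']);save(f,'s4.png',(200,90,400,320),2.6)"
```

```text
scene
0.02 20 [0.641 0.002 0.027]
0.04 197 [ 0.633 -0.007  0.038]
0.06 29 [0.634 0.001 0.06 ]
0.08 32 [0.634 0.006 0.08 ]
0.1 27 [0.634 0.012 0.099]
0.12 31 [0.634 0.017 0.119]
0.16 18 [0.645 0.048 0.166]
0.18 264 [0.629 0.034 0.181]
0.2 75 [0.631 0.033 0.197]
top
0.02 11 [0.616 0.014 0.023]
0.04 54 [ 0.62  -0.01   0.039]
0.06 4 [ 0.63  -0.015  0.06 ]
0.16 8 [0.631 0.051 0.167]
0.18 254 [0.629 0.028 0.181]
0.2 106 [0.623 0.017 0.197]
[-26.32020843  35.50867168  99.89610848  59.24514185  96.50452512
 -51.31400817]
```

View pics/s4.png

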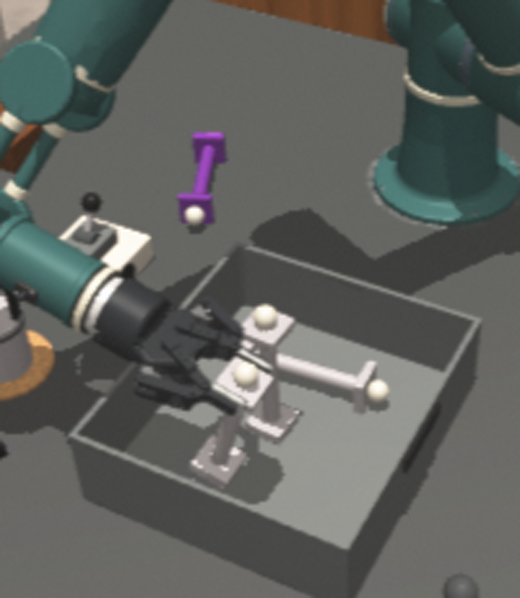

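Post A leans about 15° with its foot at (220,460), and B stands behind it. The wrist, at about (40,260), comes near the pot's handle, so I'll shift 65 mm to +y before the last degrees.

Emit:
{"fn": "move_arm", "kwargs": {
  "gripper": [1, 1, 1, 1, 1, 1, 1, 1, 1, 1],
  "slide": [
    [0, 0.4, 0],
    [0, 0.7, 0],
    [0, 0.7, 0],
    [0, 0.4, 0],
    [0, 0, 0],
    [0, 0, 0],
    [0, 0, -0.2],
    [0, 0, -0.15],
    [0, 0, 0],
    [0, 0, 0]
  ],
  "rotation": [
    [0, 0, 0],
    [0, 0, 0],
    [0, 0, 0],
    [0, 0, 0],
    [4, 0.1, 0],
    [4, 0.1, 0],
    [0, 0, 0],
    [0, 0, 0],
    [0, 0, 0],
    [0, 0, 0]
  ]
}}

```text
t: 33.1
ee_pos: [0.6282, 0.0444, 0.1769]
eef_rot: [[-0.003, 1.0, -0.017], [0.138, 0.017, 0.99], [0.99, 0.001, -0.138]]
ft_force: [-0.9, 0.1, -2.3]
gripper_width: 0.0453
grip_force: 62.0
```

Emit:
{"fn": "move_arm", "kwargs": {
  "gripper": [1, 1, 1, 1, 1],
  "slide": [
    [0, 0, -0.1],
    [0, 0, -0.1],
    [0, 0, -0.05],
    [0, 0, 0],
    [0, 0, 0]
  ],
  "rotation": [
    [0, 0, 0],
    [0, 0, 0],
    [0, 0, 0],
    [0, 0, 0],
    [0, 0, 0]
  ]
}}

```text
t: 33.6
ee_pos: [0.6284, 0.0439, 0.1713]
eef_rot: [[-0.005, 1.0, -0.017], [0.135, 0.018, 0.991], [0.991, 0.002, -0.135]]
ft_force: [-1.3, -1.8, 5.0]
gripper_width: 0.0451
grip_force: 62.3
```

Emit:
{"fn": "move_arm", "kwargs": {
  "gripper": [0.2, 0.2, 0.2, 0.2, 0.2, 0.2, 0.2, 0.2, 0.2, 0.2, 0.2, 0.3, 0.3],
  "slide": [
    [0, 0, 0],
    [0, 0, 0],
    [0, 0, 0],
    [0, 0, 0],
    [0, 0, 0],
    [0, -0.15, 0.2],
    [0, -0.15, 0.6],
    [0, -0.1, 0.8],
    [0, 0, 0.8],
    [0, 0, 0.8],
    [0, 0, 0.8],
    [0, 0, 0.5],
    [0, 0, 0]
  ],
  "rotation": [
    [0, 0, 0],
    [0, 0, 0],
    [0, 0, 0],
    [0, 0, 0],
    [0, 0, 0],
    [0, 0, 0],
    [0, 0, 0],
    [0, 0, 0],
    [0, 0, 0],
    [0, 0, 0],
    [-7, 0, 0],
    [-7, 0, 0],
    [-7, 0, 0]
  ]
}}

```text
t: 34.9
ee_pos: [0.6291, 0.0312, 0.3093]
eef_rot: [[-0.008, 1.0, -0.012], [0.488, 0.015, 0.873], [0.873, 0.001, -0.488]]
ft_force: [0.1, -0.1, -0.3]
gripper_width: 0.0597
grip_force: 0.0
```

```bash
python3 std.py .63 .09
```

```text
scene
0.02 189 [0.632 0.08  0.022]
0.04 32 [0.632 0.079 0.039]
0.06 34 [0.632 0.08  0.06 ]
0.08 31 [0.633 0.08  0.08 ]
0.1 31 [0.633 0.08  0.101]
0.12 39 [0.632 0.08  0.12 ]
0.14 14 [0.634 0.079 0.135]
0.16 191 [0.633 0.082 0.166]
0.18 89 [0.633 0.08  0.181]
0.2 14 [0.627 0.078 0.192]
top
0.02 133 [0.623 0.073 0.022]
0.04 12 [0.622 0.074 0.039]
0.06 11 [0.622 0.074 0.061]
0.08 10 [0.621 0.074 0.081]
0.1 8 [0.62  0.074 0.1  ]
0.16 82 [0.617 0.079 0.166]
0.18 37 [0.622 0.075 0.174]
```

Emit:
{"fn": "move_arm", "kwargs": {
  "gripper": [0.3, 0.3, 0.3, 0.3, 0.3, 0.3, 0.3, 0.3, 0.3, 0.3, 0.3, 0.3],
  "slide": [
    [-0.72, 0.22, 0],
    [-0.72, 0.22, 0],
    [-0.72, 0.22, 0],
    [-0.72, 0.22, 0],
    [-0.72, 0.22, 0],
    [-0.72, 0.22, 0],
    [-0.72, 0.22, 0],
    [-0.72, 0.22, 0],
    [0, 0, 0],
    [0, 0, 0],
    [0, 0, 0],
    [0, 0, 0]
  ],
  "rotation": [
    [-7.6, 0, 0],
    [-7.6, 0, 0],
    [-7.6, 0, 0],
    [-7.6, 0, 0],
    [-7.6, 0, 0],
    [-7.6, 0, 0],
    [-7.6, 0, 0],
    [-7.6, 0, 0],
    [0, 0, 2.8],
    [0, 0, 0],
    [0, 0, 0],
    [0, 0, 0]
  ]
}}

```text
t: 36.2
ee_pos: [0.4552, 0.0845, 0.3035]
eef_rot: [[-0.049, 0.999, -0.019], [0.999, 0.049, 0.005], [0.006, -0.019, -1.0]]
ft_force: [-0.2, 0.2, -0.7]
gripper_width: 0.0598
grip_force: 0.0
```

```bash
python3 posts.py
```

```text
wrist plate px [318. 179.] 367 [0.4543 0.0848 0.0524] [454.4  84.5] [45. 12.]
wrist plate px [320. 287.] 348 [ 0.4648 -0.0617  0.0526] [465.2 -62.6] [44. 17.]
```

Emit:
{"fn": "move_arm", "kwargs": {
  "gripper": [0.3, 0.3, 0.3, 0.3, 0.3, 0.3, 0.3, 0.3, 0.3, 0.3, 0.3, 0.3],
  "slide": [
    [-0.03, 0, -0.5],
    [0, 0, -0.9],
    [0, 0, -0.9],
    [0, 0, -0.9],
    [0, 0, -0.9],
    [0, 0, -0.9],
    [0, 0, -0.8],
    [0, 0, -0.6],
    [0, 0, -0.4],
    [0, 0, -0.25],
    [0, 0, 0],
    [0, 0, 0]
  ],
  "rotation": [
    [-0.3, -1.1, 1.4],
    [0, 0, 0],
    [0, 0, 0],
    [0, 0, 0],
    [0, 0, 0],
    [0, 0, 0],
    [0, 0, 0],
    [0, 0, 0],
    [0, 0, 0],
    [0, 0, 0],
    [0, 0, 0],
    [0, 0, 0]
  ]
}}

```text
t: 37.45
ee_pos: [0.455, 0.0851, 0.0932]
eef_rot: [[-0.075, 0.997, 0.003], [0.997, 0.075, -0.001], [-0.001, 0.003, -1.0]]
ft_force: [0.0, -0.3, -0.2]
gripper_width: 0.0597
grip_force: 0.0
```

Emit:
{"fn": "move_arm", "kwargs": {
  "gripper": [0.3, 0.3, 1, 1, 1, 1, 1, 1, 1, 1, 1, 1, 1, 1, 1],
  "slide": [
    [0, 0, -0.33],
    [0, 0, 0],
    [0, 0, 0],
    [0, 0, 0],
    [0, 0, 0],
    [0, 0, 0],
    [0, 0, 0],
    [0, 0, 0.3],
    [0, -0.05, 0.4],
    [0, -0.1, 0.4],
    [0, -0.1, 0.4],
    [0, -0.15, 0.4],
    [0, -0.15, 0.3],
    [0, 0, 0],
    [0, 0, 0]
  ],
  "rotation": [
    [0, 0, 0],
    [0, 0, 0],
    [0, 0, 0],
    [0, 0, 0],
    [0, 0, 0],
    [0, 0, 0],
    [0, 0, 0],
    [0, 0, 0],
    [0, 0, 0],
    [0, 0, 0],
    [0, 0, 0],
    [0, 0, 0],
    [0, 0, 0],
    [0, 0, 0],
    [0, 0, 0]
  ]
}}

```text
t: 38.95
ee_pos: [0.4544, 0.0684, 0.149]
eef_rot: [[-0.075, 0.997, 0.002], [0.997, 0.075, -0.001], [-0.001, 0.002, -1.0]]
ft_force: [0.0, 0.3, -2.9]
gripper_width: 0.0455
grip_force: 61.8
```

Emit:
{"fn": "move_arm", "kwargs": {
  "gripper": [1, 1, 1, 1, 1, 1, 1, 1, 1, 1, 1, 1, 1, 1],
  "slide": [
    [-0.1, -0.1, 0.25],
    [-0.1, -0.1, 0.25],
    [-0.1, -0.1, 0.25],
    [-0.1, -0.1, 0.25],
    [0, -0.1, 0.25],
    [0, -0.1, 0.03],
    [0, -0.1, 0],
    [0, -0.1, 0],
    [0, -0.1, 0],
    [0, -0.1, 0],
    [0, 0, 0],
    [0, 0, 0],
    [0, 0, 0],
    [0, 0, 0]
  ],
  "rotation": [
    [6, 0.45, 0],
    [8, 0.6, 0],
    [8, 0.6, 0],
    [8, 0.6, 0],
    [8, 0.6, 0],
    [8, 0.6, 0],
    [7, 0.5, 0],
    [7, 0.5, 0],
    [7, 0.5, 0],
    [7, 0.5, 0],
    [0, 0, 0],
    [0, 0, 0],
    [0, 0, 0],
    [0, 0, 0]
  ]
}}

```text
t: 40.35
ee_pos: [0.4426, 0.0389, 0.188]
eef_rot: [[-0.025, 0.997, -0.07], [0.275, 0.074, 0.959], [0.961, 0.005, -0.276]]
ft_force: [0.9, 0.6, -2.9]
gripper_width: 0.0455
grip_force: 62.0
```

```bash
python3 std.py .44 .07;python3 std.py .539 .0|grep 0.1; python3 -c "
from h import *
f=shot('scene');print(f['s']['joints']);save(f,'s5.png',(180,90,400,320),2.6)"
```

```text
scene
0.02 28 [0.456 0.06  0.026]
0.04 156 [0.447 0.052 0.038]
0.06 29 [0.447 0.06  0.059]
0.08 30 [0.447 0.065 0.08 ]
0.1 27 [0.447 0.07  0.101]
0.12 27 [0.447 0.076 0.121]
0.14 7 [0.448 0.082 0.134]
0.16 14 [0.445 0.105 0.167]
0.18 191 [0.441 0.093 0.18 ]
0.2 62 [0.442 0.091 0.196]
top
0.04 58 [0.436 0.042 0.039]
0.1 8 [0.443 0.06  0.102]
0.12 13 [0.441 0.066 0.119]
0.16 8 [0.437 0.109 0.168]
0.18 279 [0.439 0.086 0.18 ]
0.2 134 [0.444 0.068 0.198]
0.02 54 [0.554 0.003 0.021]
0.1 30 [0.542 0.009 0.099]
0.12 34 [0.542 0.009 0.12 ]
0.14 12 [0.543 0.009 0.136]
0.16 155 [0.544 0.011 0.166]
0.18 85 [0.54  0.01  0.181]
0.2 6 [0.537 0.01  0.192]
0.16 133 [0.538 0.003 0.167]
0.18 84 [0.535 0.006 0.179]
0.2 35 [0.52  0.017 0.199]
[-28.76211441  21.63393729 123.3016899   54.03979275  94.3019213
 -61.35028276]
```

View pics/s5.png

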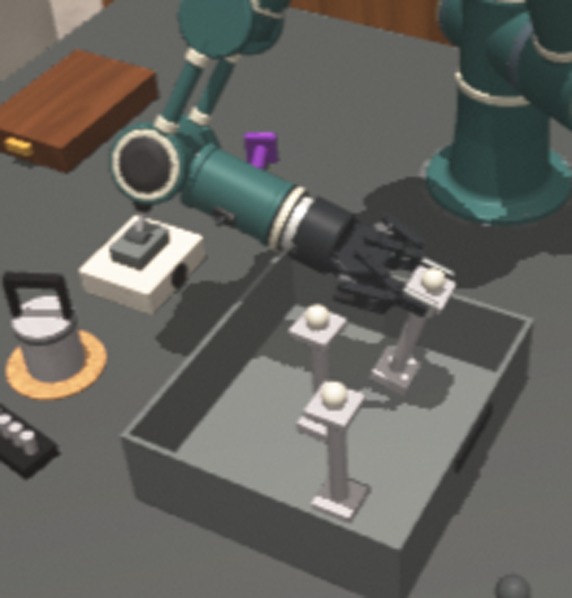

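Post C leans about 15°, with its head at (433,280); A and B stand clear. The wrist joint at (145,160) is above the lever with room below it. I'll shift 30 mm to +y, tip the last degrees and set it down.

Emit:
{"fn": "move_arm", "kwargs": {
  "gripper": [1, 1, 1, 1, 1, 1, 1, 1, 1],
  "slide": [
    [0, 0.4, 0],
    [0, 0.4, 0],
    [0, 0.2, 0],
    [0, 0, 0],
    [0, 0, 0],
    [0, 0, -0.2],
    [0, 0, -0.15],
    [0, 0, 0],
    [0, 0, 0]
  ],
  "rotation": [
    [0, 0, 0],
    [0, 0, 0],
    [0, 0, 0],
    [4, 0.3, 0],
    [4, 0.3, 0],
    [0, 0, 0],
    [0, 0, 0],
    [0, 0, 0],
    [0, 0, 0]
  ]
}}

```text
t: 41.5
ee_pos: [0.4425, 0.0687, 0.1768]
eef_rot: [[-0.013, 0.997, -0.072], [0.137, 0.073, 0.988], [0.991, 0.003, -0.137]]
ft_force: [-0.8, -0.2, -2.2]
gripper_width: 0.0453
grip_force: 62.1
```

Emit:
{"fn": "move_arm", "kwargs": {
  "gripper": [1, 1, 1, 1, 1],
  "slide": [
    [0, 0, -0.1],
    [0, 0, -0.08],
    [0, 0, -0.03],
    [0, 0, 0],
    [0, 0, 0]
  ],
  "rotation": [
    [0, 0, 0],
    [0, 0, 0],
    [0, 0, 0],
    [0, 0, 0],
    [0, 0, 0]
  ]
}}

```text
t: 42.0
ee_pos: [0.4426, 0.0684, 0.1716]
eef_rot: [[-0.014, 0.997, -0.072], [0.134, 0.073, 0.988], [0.991, 0.004, -0.134]]
ft_force: [-0.6, -1.0, 5.2]
gripper_width: 0.0451
grip_force: 62.4
```

Emit:
{"fn": "move_arm", "kwargs": {
  "gripper": [0.2, 0.2, 0.2, 0.2, 0.2, 0.2, 0.2, 0.2, 0.2, 0.2, 0.2, 0.3, 0.3],
  "slide": [
    [0, 0, 0],
    [0, 0, 0],
    [0, 0, 0],
    [0, 0, 0],
    [0, 0, 0],
    [0, -0.15, 0.2],
    [0, -0.15, 0.6],
    [0, -0.1, 0.8],
    [0, 0, 0.8],
    [0, 0, 0.8],
    [0, 0, 0.8],
    [0, 0, 0.5],
    [0, 0, 0]
  ],
  "rotation": [
    [0, 0, 0],
    [0, 0, 0],
    [0, 0, 0],
    [0, 0, 0],
    [0, 0, 0],
    [0, 0, 0],
    [0, 0, 0],
    [0, 0, 0],
    [0, 0, 0],
    [0, 0, 0],
    [-7, -0.5, 0],
    [-7, -0.5, 0],
    [-7, -0.5, 0]
  ]
}}

```text
t: 43.3
ee_pos: [0.4431, 0.0558, 0.3081]
eef_rot: [[-0.041, 0.997, -0.06], [0.487, 0.072, 0.87], [0.872, 0.006, -0.489]]
ft_force: [-0.9, 1.5, 0.5]
gripper_width: 0.0597
grip_force: 0.0
```

```bash
python3 std.py .44 .1; python3 look.py; python3 - <<'E'
from meas import *
for n in('scene','top'):
    f=shot(n);P=cloud(f)
    m=sel(P,(.39,-.335),.06,.095,.13);q=P[m]; print(n,'knob',m.sum(),np.median(q,0).round(4))
print(f['s']['joints'])
E
```

```text
scene
0.02 155 [0.446 0.105 0.022]
0.04 31 [0.445 0.103 0.04 ]
0.06 29 [0.446 0.104 0.059]
0.08 32 [0.446 0.104 0.079]
0.1 25 [0.446 0.104 0.1  ]
0.12 32 [0.446 0.104 0.12 ]
0.14 21 [0.447 0.105 0.137]
0.16 138 [0.447 0.106 0.167]
0.18 81 [0.445 0.104 0.18 ]
0.2 8 [0.441 0.104 0.191]
top
0.02 58 [0.426 0.104 0.022]
0.04 4 [0.43  0.109 0.037]
0.16 62 [0.455 0.102 0.167]
0.18 62 [0.447 0.1   0.18 ]
0.2 16 [0.441 0.098 0.192]
scene pot lid 315 [ 0.5963 -0.3365  0.0265] ((0.5923032164573669, -0.33968958258628845), 0.03935899958014488)
scene plinth 130 ((0.417255163192749, 0.3612430691719055), 0.06691932678222656)
scene knob 49 [ 0.3873 -0.3376  0.114 ]
top knob 57 [ 0.3828 -0.3407  0.1165]
[-24.67786426   3.46656603 121.50132786  50.31223593  94.09205754
 -44.0466215 ]meas.py:4: RuntimeWarning: Mean of empty slice.
  r=least_squares(lambda p:np.hypot(xy[:,0]-p[0],xy[:,1]-p[1])-p[2],[*xy.mean(0),.05],loss='soft_l1',f_scale=.002).x
  ret = um.true_divide(
Traceback (most recent call last):
  File "look.py", line 9, in <module>
    m=sel(P,(.595,.368),.1,.015,.035)&(px.min(-1)>90); print(n,'ring',m.sum(),circ(P[m][:,:2]))
                                                                              ~~~~^^^^^^^^^^^^
  File "meas.py", line 4, in circ
    r=least_squares(lambda p:np.hypot(xy[:,0]-p[0],xy[:,1]-p[1])-p[2],[*xy.mean(0),.05],loss='soft_l1',f_scale=.002).x
      ~~~~~~~~~~~~~^^^^^^^^^^^^^^^^^^^^^^^^^^^^^^^^^^^^^^^^^^^^^^^^^^^^^^^^^^^^^^^^^^^^^^^^^^^^^^^^^^^^^^^^^^^^^^^^^
ValueError: Initial guess is outside of provided bounds
```

Emit:
{"fn": "move_arm", "kwargs": {
  "gripper": [1, 1, 1, 1, 1, 1, 1, 1, 1, 1, 1, 1, 1, 1, 1, 1, 1],
  "slide": [
    [-0.24, -0.94, 0],
    [-0.24, -0.94, 0],
    [-0.24, -0.94, 0],
    [-0.24, -0.94, 0],
    [-0.24, -0.94, 0],
    [-0.24, -0.94, 0],
    [-0.24, -0.94, 0],
    [-0.24, -0.94, 0],
    [-0.24, -0.94, 0],
    [-0.24, -0.94, 0],
    [-0.24, -0.94, 0],
    [-0.24, -0.94, 0],
    [-0.24, -0.94, 0],
    [-0.24, -0.94, 0],
    [0, 0, 0],
    [0, 0, 0],
    [0, 0, 0]
  ],
  "rotation": [
    [-7.6, -0.5, 0],
    [-7.6, -0.5, 0],
    [-7.6, -0.5, 0],
    [-7.6, -0.5, 0],
    [-7.6, -0.5, 0],
    [-7.6, -0.5, 0],
    [-7.6, -0.5, 0],
    [-7.6, -0.5, 0],
    [0, 0, -2],
    [0, 0, -2],
    [0, 0, 0],
    [0, 0, 0],
    [0, 0, 0],
    [0, 0, 0],
    [0, 0, 0],
    [0, 0, 0],
    [0, 0, 0]
  ]
}}

```text
t: 45.3
ee_pos: [0.3412, -0.3373, 0.3037]
eef_rot: [[-0.001, 1.0, -0.008], [1.0, 0.001, 0.006], [0.006, -0.008, -1.0]]
ft_force: [-0.8, -0.5, 0.1]
gripper_width: 0.0003
grip_force: 0.0
```

```bash
python3 rp.py; python3 std.py .44 .1|grep -E '0.0[48]|0.1'; python3 - <<'E'
from h import *
f=shot('scene');save(f,'s6.png')
E
```

```text
top 339 [0.4031 0.3528 0.0375] [0.04764728 0.07345016 0.07882776]
scene 351 [0.4055 0.3574 0.0387] [0.04371545 0.07405916 0.0778257 ]
0.02 148 [0.445 0.104 0.022]
0.04 31 [0.446 0.104 0.039]
0.06 35 [0.445 0.103 0.059]
0.08 34 [0.445 0.103 0.08 ]
0.1 24 [0.446 0.103 0.1  ]
0.12 28 [0.446 0.103 0.12 ]
0.14 18 [0.446 0.103 0.136]
0.16 146 [0.447 0.104 0.166]
0.18 75 [0.445 0.104 0.18 ]
0.2 9 [0.441 0.101 0.191]
0.04 4 [0.433 0.097 0.046]
0.16 153 [0.439 0.098 0.167]
0.18 87 [0.441 0.101 0.179]
0.2 13 [0.441 0.1   0.192]
```

View pics/s6.png

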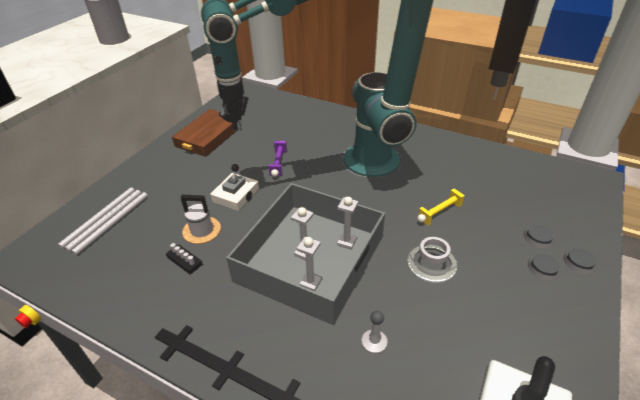

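Everything is in place: pot on the mat (200,222), ring on the plinth (434,255), three posts upright, and the stand and rack undisturbed. Now the lever.

Emit:
{"fn": "move_arm", "kwargs": {
  "gripper": [1, 1, 1, 1, 1, 1, 1, 1],
  "slide": [
    [0, -0.1, -0.5],
    [0, 0, -0.9],
    [0, 0, -0.9],
    [0, 0, -0.9],
    [0, 0, -0.8],
    [0, 0, -0.5],
    [0, 0, 0],
    [0, 0, 0]
  ],
  "rotation": [
    [0, 0, 0],
    [0, 0, 0],
    [0, 0, 0],
    [0, 0, 0],
    [0, 0, 0],
    [0, 0, 0],
    [0, 0, 0],
    [0, 0, 0]
  ]
}}

```text
t: 46.35
ee_pos: [0.3414, -0.3409, 0.1699]
eef_rot: [[-0.002, 1.0, -0.007], [1.0, 0.002, 0.004], [0.004, -0.007, -1.0]]
ft_force: [0.8, 0.8, 0.6]
gripper_width: -0.0001
grip_force: 0.0
```

Emit:
{"fn": "move_arm", "kwargs": {
  "gripper": [1, 1, 1, 1, 1, 1, 1, 1, 1, 1],
  "slide": [
    [0.2, 0, 0],
    [0.25, 0, 0],
    [0.25, 0, 0],
    [0.25, 0, 0],
    [0.25, 0, 0],
    [0.25, 0, 0],
    [0.25, 0, 0],
    [0.2, 0, 0],
    [0.1, 0, 0],
    [0, 0, 0]
  ],
  "rotation": [
    [0, 0, 0],
    [0, 0, 0],
    [0, 0, 0],
    [0, 0, 0],
    [0, 0, 0],
    [0, 0, 0],
    [0, 0, 0],
    [0, 0, 0],
    [0, 0, 0],
    [0, 0, 0]
  ]
}}

```text
t: 47.35
ee_pos: [0.402, -0.3409, 0.17]
eef_rot: [[-0.002, 1.0, -0.006], [1.0, 0.002, 0.003], [0.003, -0.006, -1.0]]
ft_force: [0.1, 0.9, -0.3]
gripper_width: 0.0001
grip_force: 0.0
```

Emit:
{"fn": "move_arm", "kwargs": {
  "gripper": [1, 1, 1, 1],
  "slide": [
    [0.08, 0, 0],
    [0.08, 0, 0],
    [0.04, 0, 0],
    [0, 0, 0]
  ],
  "rotation": [
    [0, 0, 0],
    [0, 0, 0],
    [0, 0, 0],
    [0, 0, 0]
  ]
}}

```text
t: 47.75
ee_pos: [0.4038, -0.3409, 0.1696]
eef_rot: [[-0.002, 1.0, -0.015], [1.0, 0.002, 0.005], [0.005, -0.015, -1.0]]
ft_force: [-15.0, -1.3, 6.0]
gripper_width: -0.0004
grip_force: 7.4
```

```bash
cat > knob.py <<'E'
from meas import *
for n in('scene','top'):
    f=shot(n);P=cloud(f);d=f['pixels'].astype(int).max(-1)<110
    for c in((.43,-.34),):
        q=P[sel(P,c,.03,.092,.13)]; print(n,len(q),np.median(q,0).round(4) if len(q) else '',q[:,0].min() if len(q) else '',q[:,0].max() if len(q) else '')
E
python3 knob.py
```

```text
scene 90 [ 0.422  -0.3337  0.1147] 0.4022062443182234 0.4415462457178677
top 0
```

The 15 N reading shows the lever is against its stop. I'll back off, rise and check.

Emit:
{"fn": "move_arm", "kwargs": {
  "gripper": [1, 1, 1, 1, 1, 1, 1, 1, 1, 1, 1],
  "slide": [
    [-0.3, 0, 0],
    [-0.6, 0, 0],
    [-0.6, 0, 0],
    [-0.4, 0, 0.3],
    [0, 0, 0.9],
    [0, 0, 0.9],
    [0, 0, 0.9],
    [0, 0, 0.9],
    [0, 0, 0.9],
    [0, 0, 0],
    [0, 0, 0]
  ],
  "rotation": [
    [0, 0, 0],
    [0, 0, 0],
    [0, 0, 0],
    [0, 0, 0],
    [0, 0, 0],
    [0, 0, 0],
    [0, 0, 0],
    [0, 0, 0],
    [0, 0, 0],
    [0, 0, 0],
    [0, 0, 0]
  ]
}}

```text
t: 48.95
ee_pos: [0.3503, -0.3414, 0.3155]
eef_rot: [[-0.001, 1.0, -0.004], [1.0, 0.001, 0.001], [0.001, -0.004, -1.0]]
ft_force: [0.4, 0.3, 0.8]
gripper_width: 0.0003
grip_force: 0.0
```

```bash
python3 knob.py; python3 rp.py; for p in ".44 .1" ".63 .08" ".539 .008"; do python3 std.py $p|grep -E '^0.(04|08|12|16|18)|s'; done; python3 -c "
from h import *
f=shot('scene');save(f,'s7.png')"
```

```text
scene 49 [ 0.4324 -0.3357  0.1129] 0.4188588834534309 0.43976893479845214
top 63 [ 0.4288 -0.3391  0.1142] 0.4165620006302475 0.442256614517714
top 342 [0.4031 0.3529 0.0375] [0.04826943 0.07343651 0.07946845]
scene 346 [0.4051 0.3574 0.0387] [0.04412952 0.07399318 0.07748355]
scene
0.04 34 [0.445 0.104 0.04 ]
0.08 29 [0.446 0.103 0.08 ]
0.12 24 [0.447 0.103 0.12 ]
0.16 151 [0.446 0.104 0.166]
0.18 72 [0.446 0.103 0.18 ]
0.04 4 [0.434 0.097 0.041]
0.16 151 [0.44  0.1   0.167]
0.18 84 [0.441 0.098 0.179]
scene
0.04 31 [0.633 0.079 0.04 ]
0.08 36 [0.632 0.08  0.08 ]
0.12 37 [0.632 0.079 0.12 ]
0.16 195 [0.634 0.081 0.166]
0.18 83 [0.631 0.079 0.18 ]
0.04 12 [0.623 0.071 0.042]
0.08 10 [0.622 0.073 0.08 ]
0.16 128 [0.625 0.074 0.166]
0.18 99 [0.625 0.074 0.178]
scene
0.08 12 [0.543 0.006 0.084]
0.12 32 [0.541 0.01  0.12 ]
0.16 151 [0.543 0.012 0.166]
0.18 85 [0.541 0.01  0.179]
0.04 6 [0.531 0.006 0.041]
0.08 8 [0.53  0.006 0.079]
0.16 141 [0.535 0.006 0.167]
0.18 88 [0.538 0.004 0.179]
```

View pics/s7.png

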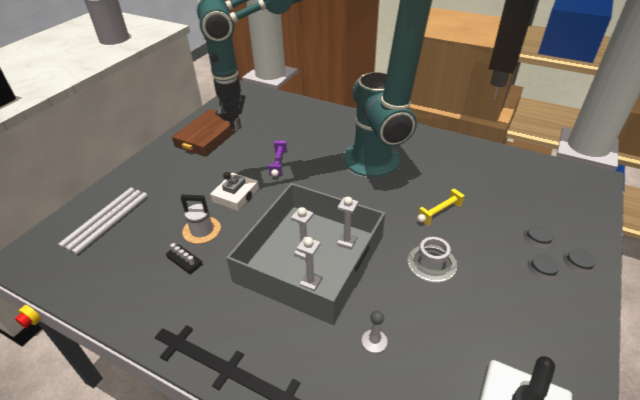

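The knob is now at (227,176). It has swung 46 mm across to +x and stalled against the stop at 15 N, and everything else is unchanged. I'm handing the job in.

```bash
python3 -c "
from plant import robot
print(robot.close_job())"
```

```text
the job is handed in; nothing more can be done
None
```

The job is handed in: the pot is upright on the mat, the ring gauge lies flat in the middle of the plinth, all three posts stand upright in the bin, and the lever was thrown last, to its stop; the sphere stand and stylus rack still stand in place in the last picture.

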